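# Undo the rack's clamp, put the scrapers away, lock it again

### The arm

A 6-joint arm with a two-finger parallel gripper is mounted at the origin on the work surface. World frame = base frame: x ahead of the robot, y to its left, z up, the work surface at z = 0. Lengths are in m, angles in rad, forces in N, time in s.
With the tool pointing down it reaches from about 0.3 to 0.875 m from the base axis. Payload 6.4 kg.
Tool frame: the origin (TCP) lies at the very end of the fingers, on their centre line; the grasp point (between the pads) lies ctrl.pinch_z behind it (ctrl.pinch_z is the distance from the TCP to the grasp point, in m); y points along the fingers, z is the direction in which the jaws open and shut, and the axes are right-handed (so a half turn about y gives the same grasp; the last joint's range is limited). The gripper opens to 85 mm and grips with 20 to 120 N. Pads are 22 mm wide; open, the fingers measure 114 mm over their backs; the gripper's body (76 mm by 85 mm) begins 54 mm behind the grasp point. The pads swing forward as they close: fully open they stand 13 mm farther back than shut.
Start: joints at [-1.312, 0.181, 1.607, -0, 1.354, -0.206], TCP at [0.258, -0.514, 0.231] pointing down, gripper open.
Joint ranges: [-2.99, 2.99], [-0.89, 2.07], [0.3, 2.58], [-1.14, 4.28], [0, 2.63], [-3.12, 3.12]. Speed limits (rad/s): [2.57, 2.57, 3.01, 3.14, 3.14, 3.14].

### API

Orientations are given as a unit quaternion [w, x, y, z].
In Python, from bench import ctrl gives the robot as it stands.
- The arm moves only by the shell command python3 -m pendant 'ROWS'. ROWS is JSON, one flat list of numbers, 7 for each row, row after row: the shift along the world's x, y, z in m, then the turn, a rotation vector about the world's x, y, z in degrees, then the finger opening in m, from 0 to 0.0854. In form: [tx, ty, tz, rx, ry, rz, hand, tx, ty, tz, rx, ry, rz, hand, ...]. A call has 1 to 12 rows; each row shifts and turns the commanded pose from where the row before left it; what a row does not reach is not made up. A row lasts 1/8 s, in which the tool goes at most 62.5 mm and 10.7 degrees, less where a joint would pass 70% of its speed; a pose out of reach is approached as far as the arm can. A call with a gripper value outside its range is refused whole. The fingers move at their own pace and stop on an object; the grip force is fixed at half the most. Time passes only in rows, so rows that do not move let the fingers close. It gives the time, the measured TCP pose, the force and the opening at its end, in the units of the state.
- ctrl.get_obs(): the state, without advancing time (a new reading comes with each control period).
- ctrl.camera(name): name is "scene" or "top"; returns the picture (384x512x3 uint8, red, green, blue); there is no depth.
- ctrl.camera_info(name): a dict with "fx", "fy", "cx", "cy" (pixels), "origin" and "rotation" of the camera in the world. Camera axes: x right, y down, z forward; pixel columns grow to the right and rows downward; lengths in m; the calibration is good to about 2 mm. A picture is of the moment at which its call begins. camera_info takes no time and is no camera call.
- ctrl.hand_in(): hands the job in, once; it reports no verdict.
Trained networks look in the newest picture that a camera, given by its name, has taken for a name from the list of things; names that differ only in an ending like _2 or _b are one class to them, and where a whole thing is asked for, a point or a joint stands for the part that bears it (a point fixed in the world has none). Each returns a list of dicts, best first, with "score" (0 to 1); they miss things now and then, are a little off and sometimes report something else, mostly with a low value. They report only what shows in the picture. A call takes as long as a camera call.
- ctrl.silhouettes(target, camera): "mask" (384x512 bool, what is visible of it) and "bbox" ([left, top, right, bottom] in pixels, round what is visible of it).
The state is a dict: "time_s": time; "q": joint angles; "dq": joint speeds; "joint_efforts": joint torques, N m; "eef_pos": TCP position; "eef_rot": TCP orientation; "wrist_force": force on the tool from outside, world axes, zero at the start; "torque": the same for the moment, N m; "opening": opening from 0.0 (shut) to 1.0 (fully open).
Only numpy, scipy, OpenCV 4.12 (cv2) and the standard library are available. Lean on these libraries where they do the work, as an engineer would, in place of code of your own. Each camera call takes 0.05 s, during which the arm holds its last target.

### The job

Undo the clamp of the wooden scraper rack: turn the knob on top counter-clockwise to its stop and lift it all the way up. Then put every scraper lying on the bench away in the rack, each one slid level, blade first and fully home into its own slot of matching width (narrow blades in narrow slots, wide blades in wide ones), and when all are in, press the knob fully down and only then turn it clockwise to its stop. Leave the mug, the glass jar and everything else on the bench where they are.

Things in the scene. Friction and masses are not known exactly. Their poses are not given: they have to be found in the camera images.
- rack: Lengths in mm. dark wooden rack fixed to bench, 110 deep (x), 306 wide (y), 75 high (z). Origin: centre of its underside; x points from its front face (x = -55, towards robot) to its back. The front has four level slots side by side, 45 above the bench, 8 high, 85 deep: wide, narrow, wide, narrow at y = 105, 35, -35, -105; each is open above for its first 20
- slot_wide0 (a point): centre of the mouth of a slot 64 wide (y) and 8 high (z), on the rack's front face, 45 above the bench; axes as the rack's: +x is straight into the slot, 85 deep
- slot_narrow0 (a point): centre of the mouth of a slot 36 wide (y) and 8 high (z), on the rack's front face, 45 above the bench; axes as the rack's: +x is straight into the slot, 85 deep
- slot_wide1 (a point): centre of the mouth of a slot 64 wide (y) and 8 high (z), on the rack's front face, 45 above the bench; axes as the rack's: +x is straight into the slot, 85 deep
- slot_narrow1 (a point): centre of the mouth of a slot 36 wide (y) and 8 high (z), on the rack's front face, 45 above the bench; axes as the rack's: +x is straight into the slot, 85 deep
- wide_a: scraper with wide blade (may be absent), 120 to 200 g, faces alike: black handle 105 long (x), 26 wide (y), 20 thick (z); steel blade 75 long, 60 wide, 3 thick in its middle plane. Origin: handle's centre, 10 above the bench; x points to the blade's end (handle -52 to 52, blade to 127), z normal to it, up or down. Balances at x = 20 to 25. Fully home, handle meets rack
- wide_a_tip (a point): middle of the blade's front edge of wide_a, 127 from the origin along x
- wide_b: scraper with wide blade (may be absent), 120 to 200 g, faces alike: black handle 105 long (x), 26 wide (y), 20 thick (z); steel blade 75 long, 60 wide, 3 thick in its middle plane. Origin: handle's centre, 10 above the bench; x points to the blade's end (handle -52 to 52, blade to 127), z normal to it, up or down. Balances at x = 20 to 25. Fully home, handle meets rack
- wide_b_tip (a point): middle of the blade's front edge of wide_b, 127 from the origin along x
- narrow_a: scraper with narrow blade (may be absent), 120 to 200 g, faces alike: black handle 105 long (x), 26 wide (y), 20 thick (z); steel blade 75 long, 32 wide, 3 thick in its middle plane. Origin: handle's centre, 10 above the bench; x points to the blade's end (handle -52 to 52, blade to 127), z normal to it, up or down. Balances at x = 20 to 25. Fully home, handle meets rack
- narrow_a_tip (a point): middle of the blade's front edge of narrow_a, 127 from the origin along x
- narrow_b: scraper with narrow blade (may be absent), 120 to 200 g, faces alike: black handle 105 long (x), 26 wide (y), 20 thick (z); steel blade 75 long, 32 wide, 3 thick in its middle plane. Origin: handle's centre, 10 above the bench; x points to the blade's end (handle -52 to 52, blade to 127), z normal to it, up or down. Balances at x = 20 to 25. Fully home, handle meets rack
- narrow_b_tip (a point): middle of the blade's front edge of narrow_b, 127 from the origin along x
- clamp (a joint): how far the clamp bar with its knob has been pressed down: 0 up, 0.008 m fully down. It resists with about 5 N of friction either way (its weight is 2 N) and stays where it is left; starts down
- knob (a joint): turn of the clamp knob in rad: 0 = its bar along the rack's x axis, grows clockwise seen from above, stop at 1.57. Light friction, stays where it is left; starts locked, between 1.2 and 1.55
- knob_grip (a point): point to grip on the axis of the black knob, over the middle of the rack, 125 above the bench when up. The knob's bar is 48 long, 16 thick, 30 high: its top 8 above this point, its foot (a disc of 20 radius) 22 below; the aluminium clamp bar (32 by 290) is 30 below. The point turns with the knob: x along its bar
- mug: white mug, 80 across, 95 high; leave it alone. Origin: centre of its underside
- jar: glass jar with a lid, 60 across, 70 high; leave it alone. Origin: centre of its underside
- tin: small round aluminium tin, 54 across, 22 high, among the scrapers; leave it alone. Origin: centre of its underside
- tape: roll of tape lying flat, 92 across, 22 high; leave it alone
- driver: screwdriver lying on the bench; leave it alone
- offcut: plywood offcut 110 by 45 by 20; leave it alone
- spanner: spanner lying on the bench; leave it alone

How it is judged:
On the way, in this order (a step that is already met when the one before it is completed fails the run):
1. the clamp is undone: knob turned back counter-clockwise and lifted (value of joint clamp below 0.002 m and value of joint knob below 0.25 rad), for 0.2 s.
2. every scraper is home in a slot of its own width while the clamp is still up (((x of wide_a_tip in the frame of slot_wide0 above 0.067 m and y of wide_a_tip in the frame of slot_wide0 between -0.015 and 0.015 m and z of wide_a_tip in the frame of slot_wide0 between -0.008 and 0.008 m and angle between the x axis of wide_a and the x axis of rack, either way round below 0.15 rad) or (x of wide_a_tip in the frame of slot_wide1 above 0.067 m and y of wide_a_tip in the frame of slot_wide1 between -0.015 and 0.015 m and z of wide_a_tip in the frame of slot_wide1 between -0.008 and 0.008 m and angle between the x axis of wide_a and the x axis of rack, either way round below 0.15 rad)) and ((x of wide_b_tip in the frame of slot_wide0 above 0.067 m and y of wide_b_tip in the frame of slot_wide0 between -0.015 and 0.015 m and z of wide_b_tip in the frame of slot_wide0 between -0.008 and 0.008 m and angle between the x axis of wide_b and the x axis of rack, either way round below 0.15 rad) or (x of wide_b_tip in the frame of slot_wide1 above 0.067 m and y of wide_b_tip in the frame of slot_wide1 between -0.015 and 0.015 m and z of wide_b_tip in the frame of slot_wide1 between -0.008 and 0.008 m and angle between the x axis of wide_b and the x axis of rack, either way round below 0.15 rad)) and ((x of narrow_a_tip in the frame of slot_narrow0 above 0.067 m and y of narrow_a_tip in the frame of slot_narrow0 between -0.015 and 0.015 m and z of narrow_a_tip in the frame of slot_narrow0 between -0.008 and 0.008 m and angle between the x axis of narrow_a and the x axis of rack, either way round below 0.15 rad) or (x of narrow_a_tip in the frame of slot_narrow1 above 0.067 m and y of narrow_a_tip in the frame of slot_narrow1 between -0.015 and 0.015 m and z of narrow_a_tip in the frame of slot_narrow1 between -0.008 and 0.008 m and angle between the x axis of narrow_a and the x axis of rack, either way round below 0.15 rad)) and ((x of narrow_b_tip in the frame of slot_narrow0 above 0.067 m and y of narrow_b_tip in the frame of slot_narrow0 between -0.015 and 0.015 m and z of narrow_b_tip in the frame of slot_narrow0 between -0.008 and 0.008 m and angle between the x axis of narrow_b and the x axis of rack, either way round below 0.15 rad) or (x of narrow_b_tip in the frame of slot_narrow1 above 0.067 m and y of narrow_b_tip in the frame of slot_narrow1 between -0.015 and 0.015 m and z of narrow_b_tip in the frame of slot_narrow1 between -0.008 and 0.008 m and angle between the x axis of narrow_b and the x axis of rack, either way round below 0.15 rad)) and value of joint clamp below 0.003 m), for 0.2 s.
3. the knob is pressed down before it is turned (value of joint clamp above 0.006 m and value of joint knob below 0.6 rad), for 0.1 s.
4. the pressed knob is turned clockwise to its stop (value of joint clamp above 0.006 m and value of joint knob above 1.35 rad), for 0.2 s.
At the end, for the whole second after the job is handed in: Every scraper present rests in a slot of its own width, handle within 8 mm of the rack's face, blade end within 15 mm sideways and 8 mm in height of the slot's centre line, aligned within 0.15 rad; clamp down more than 6 mm, knob beyond 1.35 rad (all of step 4 and ((x of wide_a_tip in the frame of slot_wide0 above 0.067 m and y of wide_a_tip in the frame of slot_wide0 between -0.015 and 0.015 m and z of wide_a_tip in the frame of slot_wide0 between -0.008 and 0.008 m and angle between the x axis of wide_a and the x axis of rack, either way round below 0.15 rad) or (x of wide_a_tip in the frame of slot_wide1 above 0.067 m and y of wide_a_tip in the frame of slot_wide1 between -0.015 and 0.015 m and z of wide_a_tip in the frame of slot_wide1 between -0.008 and 0.008 m and angle between the x axis of wide_a and the x axis of rack, either way round below 0.15 rad)) and ((x of wide_b_tip in the frame of slot_wide0 above 0.067 m and y of wide_b_tip in the frame of slot_wide0 between -0.015 and 0.015 m and z of wide_b_tip in the frame of slot_wide0 between -0.008 and 0.008 m and angle between the x axis of wide_b and the x axis of rack, either way round below 0.15 rad) or (x of wide_b_tip in the frame of slot_wide1 above 0.067 m and y of wide_b_tip in the frame of slot_wide1 between -0.015 and 0.015 m and z of wide_b_tip in the frame of slot_wide1 between -0.008 and 0.008 m and angle between the x axis of wide_b and the x axis of rack, either way round below 0.15 rad)) and ((x of narrow_a_tip in the frame of slot_narrow0 above 0.067 m and y of narrow_a_tip in the frame of slot_narrow0 between -0.015 and 0.015 m and z of narrow_a_tip in the frame of slot_narrow0 between -0.008 and 0.008 m and angle between the x axis of narrow_a and the x axis of rack, either way round below 0.15 rad) or (x of narrow_a_tip in the frame of slot_narrow1 above 0.067 m and y of narrow_a_tip in the frame of slot_narrow1 between -0.015 and 0.015 m and z of narrow_a_tip in the frame of slot_narrow1 between -0.008 and 0.008 m and angle between the x axis of narrow_a and the x axis of rack, either way round below 0.15 rad)) and ((x of narrow_b_tip in the frame of slot_narrow0 above 0.067 m and y of narrow_b_tip in the frame of slot_narrow0 between -0.015 and 0.015 m and z of narrow_b_tip in the frame of slot_narrow0 between -0.008 and 0.008 m and angle between the x axis of narrow_b and the x axis of rack, either way round below 0.15 rad) or (x of narrow_b_tip in the frame of slot_narrow1 above 0.067 m and y of narrow_b_tip in the frame of slot_narrow1 between -0.015 and 0.015 m and z of narrow_b_tip in the frame of slot_narrow1 between -0.008 and 0.008 m and angle between the x axis of narrow_b and the x axis of rack, either way round below 0.15 rad)) and linear speed of each of wide_a, wide_b, narrow_a, narrow_b below 0.02 m/s); the robot touches nothing.
It fails at once if the mug is shoved more than 5 cm or tipped over (distance of mug from where it was at the start of the episode above 0.05 m or angle between mug's own z axis and vertical above 0.6 rad).
It fails at once if the glass jar is shoved more than 5 cm or tipped over (distance of jar from where it was at the start of the episode above 0.05 m or angle between jar's own z axis and vertical above 0.6 rad).
It fails at once if another bystander (tin, tape, screwdriver, offcut or spanner) is shoved more than 8 cm (distance of any of tin, tape, driver, offcut, spanner from where it was at the start of the episode above 0.08 m).
Of wide_a, wide_b, narrow_a, narrow_b only 3 to 4 are there at a start; the rules pass over those that are not, and their reading is None.
At some moment in a run one of wide_a, wide_b, narrow_a, narrow_b may be knocked a few centimetres aside while the robot is not near it.
Once in a run the grip may slacken for a moment while it holds something.
It also fails if it takes over 210 s, if anything falls off the work surface, if the arm or the gripper's body presses on something with over 40 N, if the wrist force passes 120 N, or if a joint passes its speed limit or range.

## Working session

There is one attempt and no reset: what is moved stays moved. The work goes in short steps, Python scripts to look and compute and a shell command to move; the robot and the scene stay as the last step left them, time stands still between calls to the robot, and variables do not carry over. Pictures are saved under pics/ and viewed, and the job is handed in when it is done.

```bash
ls; mkdir -p pics; python3 - <<'E'
from bench import ctrl
import cv2
print(ctrl.get_obs()); print(ctrl.pinch_z)
for n in("scene","top"):
    print(n,ctrl.camera_info(n))
    im=ctrl.camera(n); cv2.imwrite(f"pics/{n}0.png",cv2.resize(im[:,:,::-1],(800,600),interpolation=cv2.INTER_CUBIC))
E
```

```text
pics
{'time_s': 0.0, 'q': array([-1.31227583e+00,  1.81512221e-01,  1.60801200e+00, -1.78879078e-05,
        1.35376127e+00, -2.06301602e-01]), 'dq': array([-0.00227804,  0.00094792,  0.00030391, -0.00026887,  0.00267751,
        0.00021632]), 'joint_efforts': array([-1.34380003e-03, -4.44872189e+01, -3.51337123e+01, -4.99698563e-04,
        9.29112837e-03,  2.15682815e-05]), 'eef_pos': array([ 0.25762003, -0.51345371,  0.23039841]), 'eef_rot': array([ 0.16284343, -0.16288703,  0.68869302, -0.68749673]), 'wrist_force': array([-0.09309106, -0.13040165, -0.50517585]), 'torque': array([0.05008503, 0.01317107, 0.00747693]), 'opening': 1.0018437097064032}
0.0187
scene {'fx': 488.88056162528727, 'fy': 488.88056162528727, 'cx': 256.7984778682442, 'cy': 188.37840304082383, 'origin': array([ 1.19751773, -0.4079317 ,  1.16793655]), 'rotation': array([-0.2785863 ,  0.80923656,  0.49181534, -0.16013602])}
top {'fx': 482.23165885509314, 'fy': 482.23165885509314, 'cx': 248.53599622350183, 'cy': 187.8015170451697, 'origin': array([0.20858131, 0.02484372, 1.70848761]), 'rotation': array([-0.0559025 ,  0.71099534, -0.69774558,  0.06716878])}
```

View pics/scene0.png

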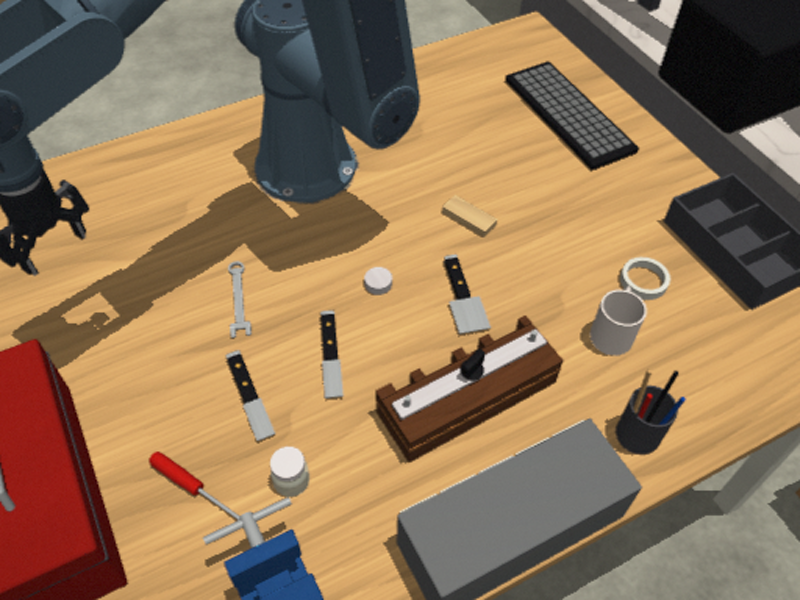

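View pics/top0.png

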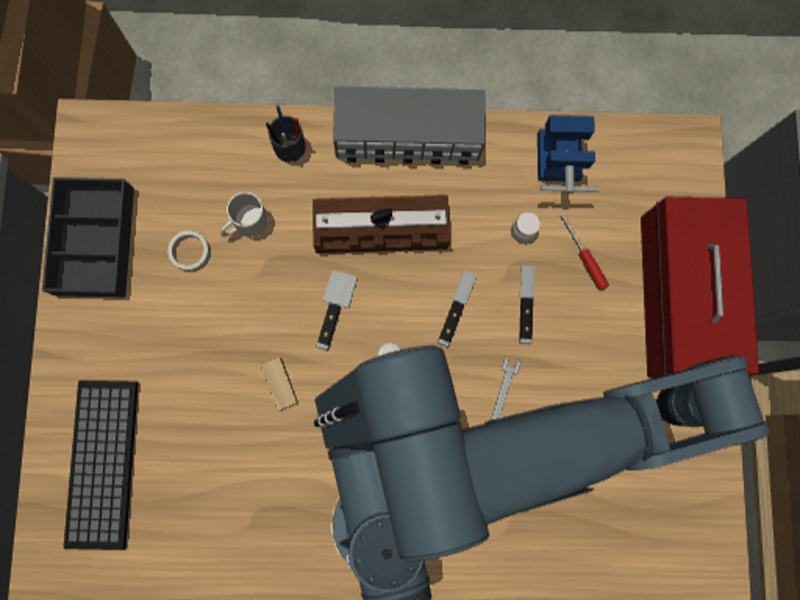

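```bash
cat > h.py <<'E'
from bench import ctrl
import cv2, numpy as np
from scipy.spatial.transform import Rotation as R
from scipy.optimize import minimize
def rot(q): return R.from_quat([q[1],q[2],q[3],q[0]])
CI={n:ctrl.camera_info(n) for n in("scene","top")}
def proj(n,P):
    c=CI[n]; p=rot(c["rotation"]).inv().apply(np.atleast_2d(P)-c["origin"])
    return np.c_[c["fx"]*p[:,0]/p[:,2]+c["cx"], c["fy"]*p[:,1]/p[:,2]+c["cy"]]
def ray(n,uv,z):
    c=CI[n]; uv=np.atleast_2d(uv); d=np.c_[(uv[:,0]-c["cx"])/c["fx"],(uv[:,1]-c["cy"])/c["fy"],np.ones(len(uv))]
    d=rot(c["rotation"]).apply(d); t=(z-c["origin"][2])/d[:,2]; return c["origin"]+d*t[:,None]
def box(x0,x1,y0,y1,z0,z1): return np.array([[x,y,z] for x in(x0,x1) for y in(y0,y1) for z in(z0,z1)])
def scraper(w): return [box(-.0525,.0525,-.013,.013,-.01,.01),box(.05,.127,-w/2,w/2,-.0015,.0015)]
RACK=[box(-.055,.055,-.153,.153,0,.075)]
S=4
def render(n,parts,p,z0):
    m=np.zeros((384*S,512*S),np.uint8); Rz=R.from_euler('z',p[2])
    for b in parts:
        P=Rz.apply(b)+[p[0],p[1],z0]
        h=cv2.convexHull((proj(n,P)*S+S/2).astype(np.float32)).astype(np.int32)
        cv2.fillConvexPoly(m,h,255)
    return cv2.resize(m,(512,384),interpolation=cv2.INTER_AREA)/255.
def fit(masks,parts,p0,z0):
    def cost(p):
        return sum(np.abs(render(n,parts,p,z0)-m).sum()/m.sum() for n,m in masks.items())
    best=None
    for d in (0,):
        s=np.array([[0,0,0],[.01,0,0],[0,.01,0],[0,0,.1]])+p0
        r=minimize(cost,p0,method="Nelder-Mead",options=dict(initial_simplex=s,xatol=1e-4,fatol=1e-4,maxiter=150))
        r=minimize(cost,r.x,method="Nelder-Mead",options=dict(initial_simplex=r.x+np.array([[0,0,0],[.003,0,0],[0,.003,0],[0,0,.03]]),xatol=1e-4,fatol=1e-4,maxiter=100))
    return r.x,r.fun
E
python3 - <<'E'
from h import *
import pickle
D={}
for cam in("scene","top"):
    ctrl.camera(cam)
    for t in("rack","wide_a","narrow_a","knob","mug","jar","tin","clamp"):
        try: r=ctrl.silhouettes(t,cam)
        except Exception as e: print(t,e); continue
        D[cam,t]=r
        for k in r:
            ys,xs=np.nonzero(k["mask"]); z={"rack":.04,"wide_a":.01,"narrow_a":.01,"tin":.022}.get(t,.1)
            print(cam,t,round(k["score"],2),k["bbox"],len(xs),ray(cam,[xs.mean(),ys.mean()],z).round(3)[0])
pickle.dump(D,open("D.pkl","wb"))
E
```

```text
scene rack 0.64 [240.9, 201.8, 361.7, 294.8] 5227 [0.67  0.014 0.04 ]
scene narrow_a 0.97 [144.2, 223.0, 178.2, 278.5] 645 [ 0.496 -0.318  0.01 ]
scene narrow_a 0.63 [207.0, 198.8, 221.5, 256.7] 576 [ 0.485 -0.159  0.01 ]
scene knob 0.66 [295.1, 223.4, 312.9, 245.7] 201 [0.665 0.024 0.1  ]
scene knob 0.18 [232.5, 171.1, 254.1, 186.6] 273 [ 0.433 -0.036  0.1  ]
scene mug 0.55 [378.9, 184.9, 415.3, 228.3] 1142 [0.701 0.29  0.1  ]
scene mug 0.27 [203.8, 197.1, 220.0, 257.5] 523 [ 0.542 -0.18   0.1  ]
scene mug 0.2 [400.6, 162.7, 428.2, 192.9] 438 [0.646 0.397 0.1  ]
scene jar 0.78 [173.7, 289.1, 195.3, 318.0] 657 [ 0.698 -0.318  0.1  ]
scene jar 0.38 [148.8, 163.7, 162.0, 213.6] 326 [ 0.363 -0.274  0.1  ]
scene tin 0.68 [235.1, 173.1, 252.4, 187.9] 269 [ 0.375 -0.011  0.022]
scene tin 0.38 [295.0, 226.3, 308.9, 241.5] 182 [0.626 0.053 0.022]
scene tin 0.18 [142.6, 224.2, 177.0, 280.0] 655 [ 0.505 -0.319  0.022]
scene clamp 0.78 [253.1, 214.1, 354.0, 270.1] 1279 [0.673 0.006 0.1  ]
top rack 0.68 [197.6, 125.6, 288.4, 161.2] 3053 [0.666 0.023 0.04 ]
top wide_a 0.93 [200.1, 174.2, 225.6, 223.8] 579 [0.486 0.121 0.01 ]
top narrow_a 0.97 [280.1, 172.4, 302.5, 220.2] 404 [ 0.482 -0.155  0.01 ]
top narrow_a 0.82 [331.2, 168.3, 346.5, 219.3] 431 [ 0.497 -0.316  0.01 ]
top narrow_a 0.73 [203.4, 173.3, 224.6, 223.8] 502 [0.484 0.122 0.01 ]
top narrow_a 0.64 [140.5, 123.3, 171.1, 149.2] 640 [0.686 0.337 0.01 ]
top knob 0.57 [236.5, 133.6, 249.4, 145.6] 121 [0.664 0.021 0.1  ]
top mug 0.67 [141.8, 123.1, 167.5, 148.2] 619 [0.66  0.321 0.1  ]
top mug 0.51 [277.5, 177.0, 306.3, 220.1] 392 [ 0.47  -0.147  0.1  ]
top mug 0.47 [196.7, 124.1, 288.6, 162.8] 3085 [0.649 0.023 0.1  ]
top jar 0.76 [328.7, 136.5, 345.9, 156.8] 263 [ 0.649 -0.297  0.1  ]
top clamp 0.86 [199.3, 132.0, 287.8, 147.5] 789 [0.661 0.018 0.1  ]
top clamp 0.27 [202.8, 173.8, 226.4, 223.0] 591 [0.47  0.117 0.1  ]
```

```bash
python3 - <<'E'
from h import *
import pickle
D=pickle.load(open("D.pkl","rb"))
def M(c,t,i): return D[c,t][i]["mask"].astype(float)
jobs={"wide":({"top":M("top","wide_a",0)},scraper(.06),[.45,.12,-.2],.01),
"nA":({"top":M("top","narrow_a",0),"scene":M("scene","narrow_a",1)},scraper(.032),[.45,-.15,-.3],.01),
"nB":({"top":M("top","narrow_a",1),"scene":M("scene","narrow_a",0)},scraper(.032),[.46,-.316,0],.01),
"rack_t":({"top":M("top","rack",0)},RACK,[.67,.02,0],0),
"rack_s":({"scene":M("scene","rack",0)},RACK,[.67,.02,0],0),
"bar_t":({"top":M("top","clamp",0)},[box(-.016,.016,-.145,.145,0,.006)],[.67,.02,0],.084),
"bar_s":({"scene":M("scene","clamp",0)},[box(-.016,.016,-.145,.145,0,.006)],[.67,.02,0],.084)}
for k,(m,p,p0,z) in jobs.items():
    print(k,*[x for x in [*(np.round(fit(m,p,np.array(p0,float),z)[0],4)),]], )
    x,f=fit(m,p,np.array(p0,float),z); print("   cost",round(f,3), "deg",np.degrees(x[2]).round(2))
# overlays
E
```

```text
wide 0.4337 0.1353 -0.265
   cost 0.081 deg -15.18
nA 0.4455 -0.1426 -0.3652
   cost 0.24 deg -20.92
nB 0.4539 -0.3159 -0.0316
   cost 0.238 deg -1.81
rack_t 0.6651 0.0223 0.0531
   cost 0.023 deg 3.04
rack_s 0.6646 0.0203 0.0577
   cost 0.103 deg 3.31
bar_t 0.6647 0.02 0.0484
   cost 0.107 deg 2.77
bar_s 0.6669 0.0187 0.0566
   cost 0.139 deg 3.24
```

```bash
python3 - <<'E'
from h import *
import pickle
D=pickle.load(open("D.pkl","rb"))
m={c:D[c,"knob"][0]["mask"].astype(float) for c in("top","scene")}
K=[box(-.024,.024,-.008,.008,-.022,.008)]
th=np.linspace(0,2*np.pi,24)
disc=np.array([[.02*np.cos(t),.02*np.sin(t),z] for t in th for z in(-.03,-.022)])
for parts in(K,K+[disc]):
  for a in(-75,-50,-20):
    x,f=fit(m,parts,np.array([.665,.0205,np.radians(a)]),.117); print(x[:2].round(4),np.degrees(x[2]).round(1),round(f,3))
o=ctrl.get_obs(); print("tool axes",rot(o["eef_rot"]).as_matrix().round(3).tolist())
im=ctrl.camera("top")[:,:,::-1]; c=im[110:180,185:310]; cv2.imwrite("pics/rack1.png",cv2.resize(c,(750,420),interpolation=cv2.INTER_CUBIC))
E
```

```text
[0.6657 0.0211] -64.9 0.693
[0.6652 0.0214] -65.5 0.695
[0.6657 0.0211] -65.4 0.696
[0.6652 0.0212] -64.7 0.428
[0.6647 0.0223] -65.5 0.435
[0.6651 0.0217] -61.8 0.427
tool axes [[-0.894, -0.0, 0.448], [-0.448, 0.0, -0.894], [0.0, -1.0, -0.0]]
```

View pics/rack1.png

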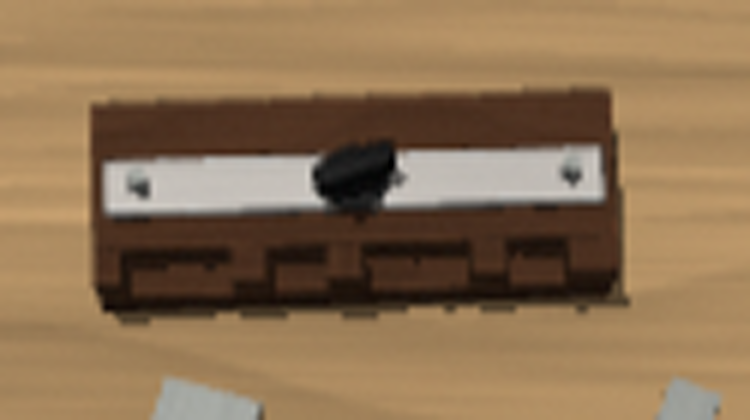

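```bash
python3 -m pendant '[0.034,0.0446,0.001,0,0,7.4,0.0854, 0.034,0.0446,0.001,0,0,7.4,0.0854, 0.034,0.0446,0.001,0,0,7.4,0.0854, 0.034,0.0446,0.001,0,0,7.4,0.0854, 0.034,0.0446,0.001,0,0,7.4,0.0854, 0.034,0.0446,0.001,0,0,7.4,0.0854, 0.034,0.0446,0.001,0,0,7.4,0.0854, 0.034,0.0446,0.001,0,0,7.4,0.0854, 0.034,0.0446,0.001,0,0,7.4,0.0854, 0.034,0.0446,0.001,0,0,7.4,0.0854, 0.034,0.0446,0.001,0,0,7.4,0.0854, 0.034,0.0446,0.001,0,0,7,0.0854]'
cat >> h.py <<'E'
def st():
    o=ctrl.get_obs(); A=rot(o["eef_rot"]).as_matrix()
    print("t",round(o["time_s"],2),"pos",o["eef_pos"].round(4),"jaw",np.degrees(np.arctan2(A[1,2],A[0,2])).round(2),"fing",A[:,1].round(3),"jawz",A[2,2].round(3),"F",o["wrist_force"].round(1),"T",o["torque"].round(2),"open",round(o["opening"]*85.4,1),"q",o["q"].round(2))
E
python3 -c "
from h import *
st()"
```

```text
time_s: 2.55
eef_pos: [0.6668, 0.0228, 0.2434]
eef_rot: [-0.597, 0.597, -0.378, 0.379]
wrist_force: [1.3, -0.5, 0.7]
opening: 0.998
t 2.55 pos [0.6668 0.0228 0.2434] jaw 25.27 fing [ 0. -0. -1.] jawz 0.0 F [ 1.3 -0.5  0.7] T [-0.06 -0.06  0.  ] open 85.2 q [-0.14  0.37  1.34 -0.    1.43 -0.58]
```

```bash
python3 -m pendant '[-0.0015,-0.0015,-0.03,0,0,0,0.04, 0,0,-0.03,0,0,0,0.04, 0,0,-0.03,0,0,0,0.04, 0,0,-0.03,0,0,0,0.04, 0,0,-0.012,0,0,0,0.04, 0,0,-0.008,0,0,0,0.04, 0,0,0,0,0,0,0.04]'
python3 - <<'E'
from h import *
st()
for n in("scene","top"):
    im=ctrl.camera(n)[:,:,::-1]; u,v=proj(n,[.665,.021,.1])[0].astype(int)
    cv2.imwrite(f"pics/k_{n}.png",cv2.resize(im[v-60:v+60,u-80:u+80],(800,600),interpolation=cv2.INTER_CUBIC))
E
```

```text
time_s: 3.42
eef_pos: [0.6645, 0.0196, 0.1037]
eef_rot: [0.597, -0.596, 0.38, -0.38]
wrist_force: [-0.3, -0.1, 0.6]
opening: 0.476
t 3.42 pos [0.6645 0.0196 0.1037] jaw 25.03 fing [ 0. -0. -1.] jawz 0.0 F [-0.3 -0.1  0.6] T [-0.02 -0.   -0.05] open 40.6 q [-0.15  0.5   1.46 -0.    1.18 -0.59]
```

View pics/k_scene.png

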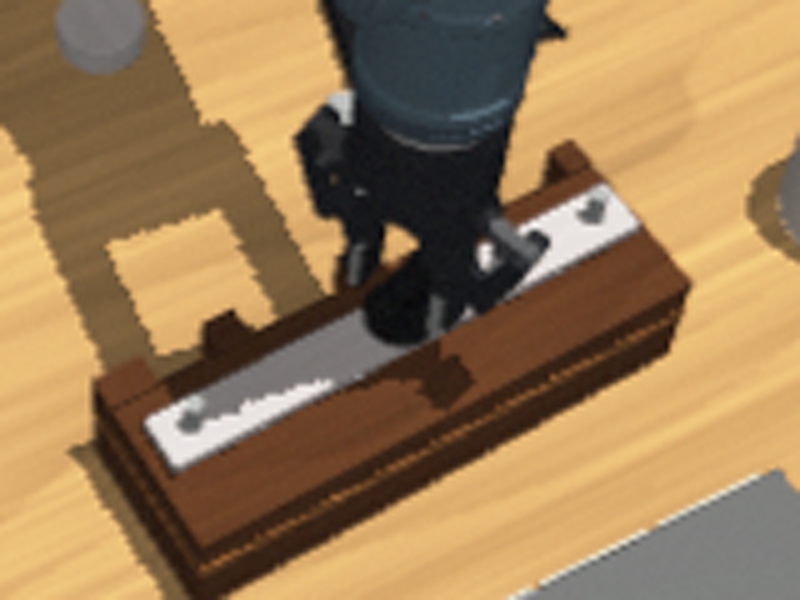

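```bash
python3 -m pendant '[0,0.001,-0.0015,0,0,0,0.0, 0,0,0,0,0,0,0.0, 0,0,0,0,0,0,0.0, 0,0,0,0,0,0,0.0,0,0,0,0,0,0,0.0,0,0,0,0,0,0,0.0]'
python3 -c "
from h import *
st()"
```

```text
time_s: 4.28
eef_pos: [0.6648, 0.0208, 0.1024]
eef_rot: [0.597, -0.596, 0.379, -0.38]
wrist_force: [1.1, 2.0, 5.1]
opening: 0.176
t 4.28 pos [0.6648 0.0208 0.1024] jaw 25.03 fing [ 0.001  0.    -1.   ] jawz 0.001 F [1.1 2.  5.1] T [ 0.3  -0.14 -0.02] open 15.0 q [-0.15  0.5   1.46  0.    1.18 -0.58]
```

```bash
python3 -m pendant '[0,0,0,0,0,7,0.0, 0,0,0,0,0,7,0.0, 0,0,0,0,0,7,0.0, 0,0,0,0,0,7,0.0,0,0,0,0,0,7,0.0,0,0,0,0,0,7,0.0,0,0,0,0,0,7,0.0,0,0,0,0,0,7,0.0,0,0,0,0,0,5,0.0,0,0,0,0,0,4,0.0,0,0,0,0,0,0,0.0]'
python3 -c "
from h import *
st()"
```

```text
time_s: 5.65
eef_pos: [0.6639, 0.0196, 0.1024]
eef_rot: [-0.707, 0.708, 0.0, -0.001]
wrist_force: [-3.6, -3.1, 7.4]
opening: 0.174
t 5.65 pos [0.6639 0.0196 0.1024] jaw 90.07 fing [-0.001 -0.002 -1.   ] jawz -0.002 F [-3.6 -3.1  7.4] T [-0.29  0.53  0.06] open 14.9 q [-0.15  0.5   1.46 -0.    1.18 -1.72]
```

```bash
python3 -m pendant '[0,0,0,0,0,2,0.0, 0,0,0,0,0,2,0.0, 0,0,0,0,0,2,0.0,0,0,0,0,0,0,0.0]'
python3 -c "
from h import *
st()"
```

```text
time_s: 6.15
eef_pos: [0.6639, 0.0195, 0.1024]
eef_rot: [-0.706, 0.707, 0.036, -0.037]
wrist_force: [-4.1, -2.1, 7.8]
opening: 0.178
t 6.15 pos [0.6639 0.0195 0.1024] jaw 95.95 fing [-0.001 -0.001 -1.   ] jawz -0.001 F [-4.1 -2.1  7.8] T [-0.34  0.54 -0.67] open 15.2 q [-0.15  0.5   1.46 -0.    1.18 -1.82]
```

```bash
python3 -m pendant '[0,0,0,0,0,-2,0.0, 0,0,0.002,0,0,0,0.0, 0,0,0.002,0,0,0,0.0,0,0,0.002,0,0,0,0.0,0,0,0.0015,0,0,0,0.0,0,0,0.001,0,0,0,0.0,0,0,0,0,0,0,0.0]'
python3 -c "
from h import *
st()"
```

```text
time_s: 7.02
eef_pos: [0.6638, 0.0195, 0.1085]
eef_rot: [-0.706, 0.707, 0.024, -0.025]
wrist_force: [3.5, -4.0, -5.2]
opening: 0.177
t 7.03 pos [0.6638 0.0195 0.1085] jaw 94.03 fing [-0.001 -0.001 -1.   ] jawz -0.001 F [ 3.5 -4.  -5.2] T [-0.72 -0.61 -0.09] open 15.1 q [-0.15  0.5   1.46 -0.    1.19 -1.79]
```

```bash
python3 -m pendant '[0,0,0.001,0,0,0,0.0, 0,0,0.001,0,0,0,0.0,0,0,0.001,0,0,0,0.0,0,0,0,0,0,0,0.0]'
python3 -c "
from h import *
st()"
```

```text
time_s: 7.52
eef_pos: [0.6637, 0.0195, 0.1105]
eef_rot: [-0.706, 0.707, 0.024, -0.025]
wrist_force: [5.7, -5.1, -14.5]
opening: 0.179
t 7.53 pos [0.6637 0.0195 0.1105] jaw 94.03 fing [-0.002 -0.001 -1.   ] jawz -0.001 F [  5.7  -5.1 -14.5] T [-0.77 -1.07 -0.02] open 15.3 q [-0.15  0.49  1.46 -0.    1.19 -1.79]
```

```bash
python3 -m pendant '[0,0,-0.001,0,0,0,0.0, 0,0,0,0,0,0,0.04,0,0,0,0,0,0,0.04,0,0,0,0,0,0,0.04,0,0,0.03,0,0,0,0.04,0,0,0.04,0,0,0,0.06,-0.03,0,0.05,0,0,0,0.06,-0.05,0,0.01,0,0,0,0.06,-0.05,0,0,0,0,0,0.06,-0.05,0,0,0,0,0,0.06]'
python3 - <<'E'
from h import *
st()
for n in("scene","top"):
    im=ctrl.camera(n)[:,:,::-1]; 
    cv2.imwrite(f"pics/a_{n}.png",cv2.resize(im,(800,600),interpolation=cv2.INTER_CUBIC))
u,v=proj("scene",[.665,.021,.1])[0].astype(int); im=ctrl.camera("scene")[:,:,::-1]
cv2.imwrite(f"pics/a_k.png",cv2.resize(im[v-60:v+60,u-80:u+80],(800,600),interpolation=cv2.INTER_CUBIC))
E
```

```text
time_s: 8.78
eef_pos: [0.4828, 0.0209, 0.2428]
eef_rot: [-0.707, 0.707, 0.025, -0.025]
wrist_force: [-0.5, -0.9, 1.6]
opening: 0.704
t 8.78 pos [0.4828 0.0209 0.2428] jaw 94.06 fing [ 0.001 -0.    -1.   ] jawz -0.0 F [-0.5 -0.9  1.6] T [0.01 0.   0.03] open 60.1 q [-0.2  -0.04  1.82  0.    1.36 -1.84]
```

View pics/a_k.png

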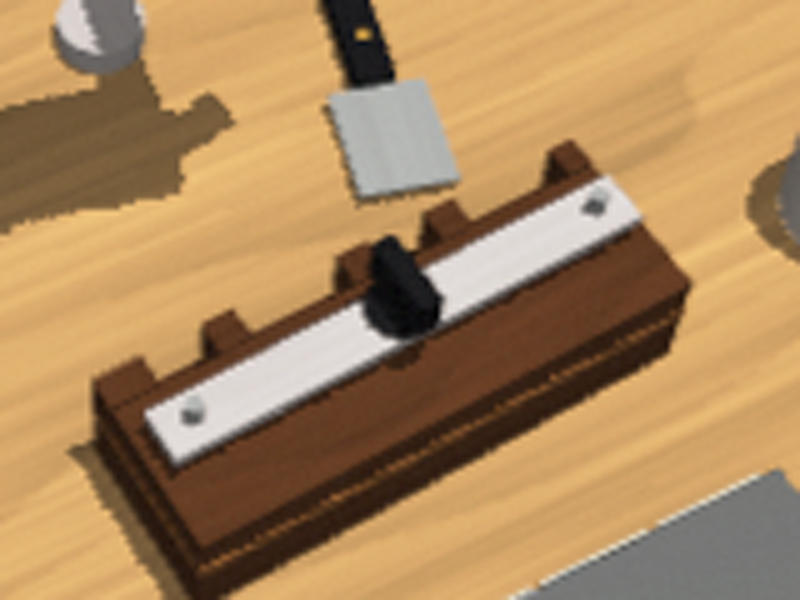

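View pics/a_scene.png

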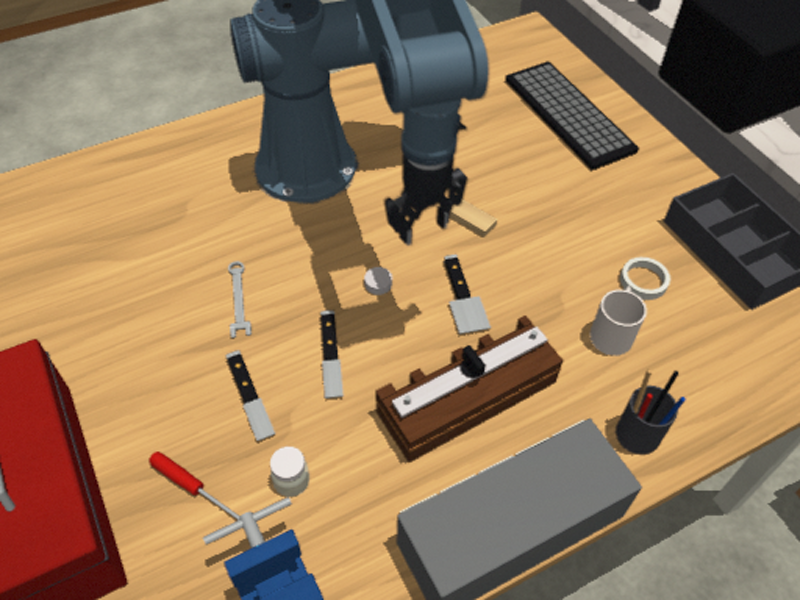

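View pics/a_top.png

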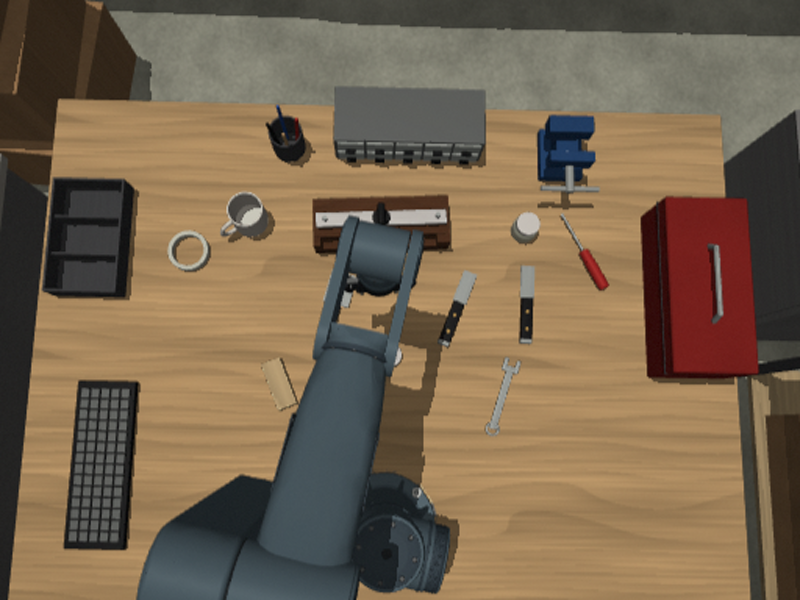

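```bash
cat >> h.py <<'E'
def wires(im,n,parts,p,z0,col,dx,dy,s):
    Rz=R.from_euler('z',p[2])
    for b in parts:
        uv=(proj(n,Rz.apply(b)+[p[0],p[1],z0])+.5-[dx,dy])*s
        for i in range(8):
            for j in range(i):
                if bin(i^j).count("1")==1: cv2.line(im,tuple(map(int,uv[i])),tuple(map(int,uv[j])),col,1,cv2.LINE_AA)
def view(n,items,ctr,w,h,fn):
    im=ctrl.camera(n)[:,:,::-1]; u,v=proj(n,ctr)[0].astype(int); x0=max(0,u-w//2);y0=max(0,v-h//2)
    c=im[y0:y0+h,x0:x0+w]; s=min(800/c.shape[1],600/c.shape[0]); c=cv2.resize(c,None,fx=s,fy=s,interpolation=cv2.INTER_CUBIC)
    for parts,p,z,col in items: wires(c,n,parts,p,z,col,x0,y0,s)
    cv2.imwrite("pics/"+fn,c)
E
python3 - <<'E'
from h import *
ctrl.camera("scene")
for t in("wide_a","narrow_a"):
    for k in ctrl.silhouettes(t,"scene"): print(t,round(k["score"],2),k["bbox"])
it=[(scraper(.06),[.4337,.1353,-.265],.01,(0,0,255)),(scraper(.032),[.4455,-.1426,-.365],.01,(0,0,255)),(scraper(.032),[.4539,-.3159,-.0316],.01,(0,0,255)),(RACK,[.665,.0205,.054],0,(0,255,0))]
view("scene",it,[.55,-.05,0],260,195,"w_s.png")
view("top",it,[.55,-.05,0],200,150,"w_t.png")
E
```

```text
wide_a 0.63 [284.2, 164.6, 311.9, 215.3]
narrow_a 0.75 [143.8, 223.0, 175.4, 283.8]
narrow_a 0.55 [204.2, 198.0, 219.3, 257.8]
```

View pics/w_s.png

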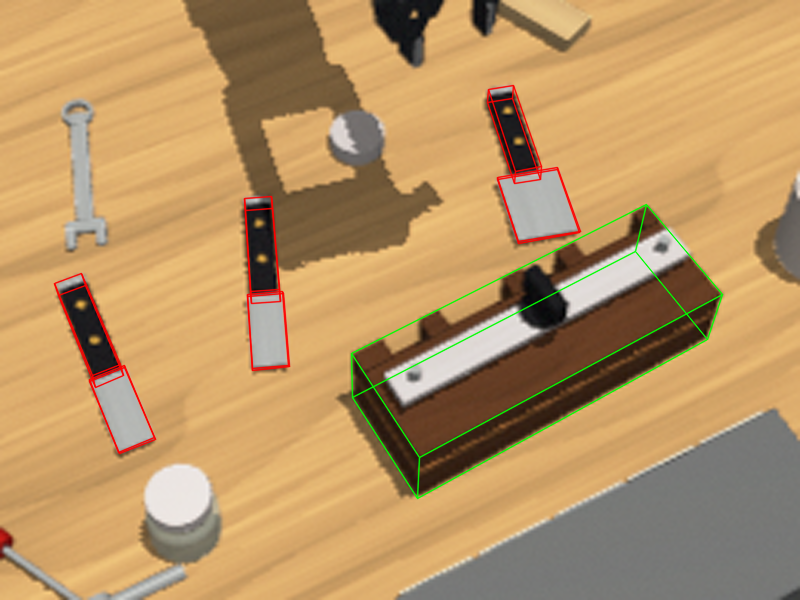

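View pics/w_t.png

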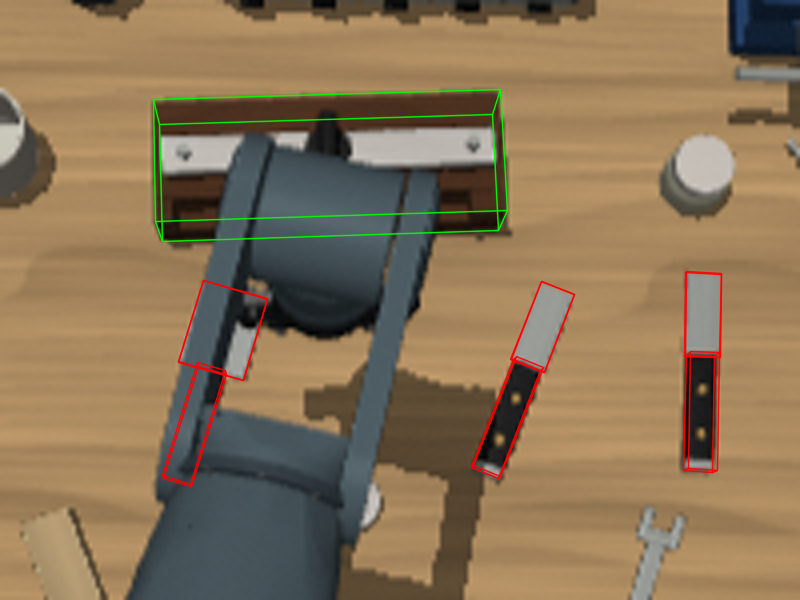

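```bash
python3 -m pendant '[-0.008,0.036,-0.02,0,0,-6.5,0.06, -0.012,0.037,-0.03,0,0,-6.5,0.06, -0.012,0.037,-0.03,0,0,-6.3,0.06, 0,0,-0.04,0,0,0,0.06, 0,0,-0.04,0,0,0,0.06, 0,0,-0.03,0,0,0,0.06, 0,0,0,0,0,0,0.06]'
python3 -c "
from h import *
st()"
```

```text
time_s: 10.05
eef_pos: [0.4506, 0.1307, 0.05]
eef_rot: [-0.701, 0.701, -0.096, 0.092]
wrist_force: [0.2, -0.2, 0.4]
opening: 0.704
t 10.05 pos [0.4506 0.1307 0.05  ] jaw 74.74 fing [-0.006 -0.    -1.   ] jawz -0.002 F [ 0.2 -0.2  0.4] T [ 0.02 -0.02 -0.02] open 60.2 q [ 0.03  0.21  1.99 -0.    0.94 -1.28]
```

```bash
python3 -m pendant '[0,0,-0.02,0,0,0,0.06, 0,0,-0.02,0,0,0,0.06, 0,0,-0.007,0,0,0,0.06, 0,0,0,0,0,0,0.06, 0,0,0,0,0,0,0.0, 0,0,0,0,0,0,0.0, 0,0,0,0,0,0,0.0, 0,0,0,0,0,0,0.0, 0,0,0,0,0,0,0.0]'
python3 -c "
from h import *
st()"
```

```text
time_s: 11.18
eef_pos: [0.4532, 0.1306, 0.0064]
eef_rot: [0.701, -0.701, 0.093, -0.094]
wrist_force: [-1.1, -0.8, 6.3]
opening: 0.29
t 11.18 pos [0.4532 0.1306 0.0064] jaw 74.75 fing [ 0.002 -0.    -1.   ] jawz 0.0 F [-1.1 -0.8  6.3] T [-0.2   0.19  0.07] open 24.8 q [ 0.03  0.3   2.   -0.    0.84 -1.28]
```

```bash
python3 -m pendant '[0,0,0.01,0,0,0,0.0, 0,0,0.02,0,0,0,0.0, 0,0,0.02,0,0,6,0.0, 0.012,-0.008,0,0,0,6,0.0, 0.012,-0.007,0,0,0,6.4,0.0, 0,0,0,0,0,0,0.0, 0,0,0,0,0,0,0.0]'
python3 - <<'E'
from h import *
st()
o=ctrl.get_obs()
p=o["eef_pos"]; y=.054; d=np.array([np.cos(y),np.sin(y)])
org=p[:2]-.020*d
it=[(scraper(.06),[*org,y],p[2]+.0036,(0,0,255)),(RACK,[.665,.0205,.054],0,(0,255,0))]
view("scene",it,[.58,.1,0.05],120,90,"w1_s.png")
view("top",it,[.58,.1,0.05],120,90,"w1_t.png")
E
```

```text
time_s: 12.05
eef_pos: [0.4755, 0.1159, 0.0553]
eef_rot: [0.707, -0.707, -0.018, 0.019]
wrist_force: [-0.0, -0.9, -2.1]
opening: 0.287
t 12.05 pos [0.4755 0.1159 0.0553] jaw 93.01 fing [-0.001  0.    -1.   ] jawz 0.0 F [-0.  -0.9 -2.1] T [0.01 0.06 0.01] open 24.5 q [-0.    0.24  1.94  0.    0.96 -1.63]
```

View pics/w1_s.png

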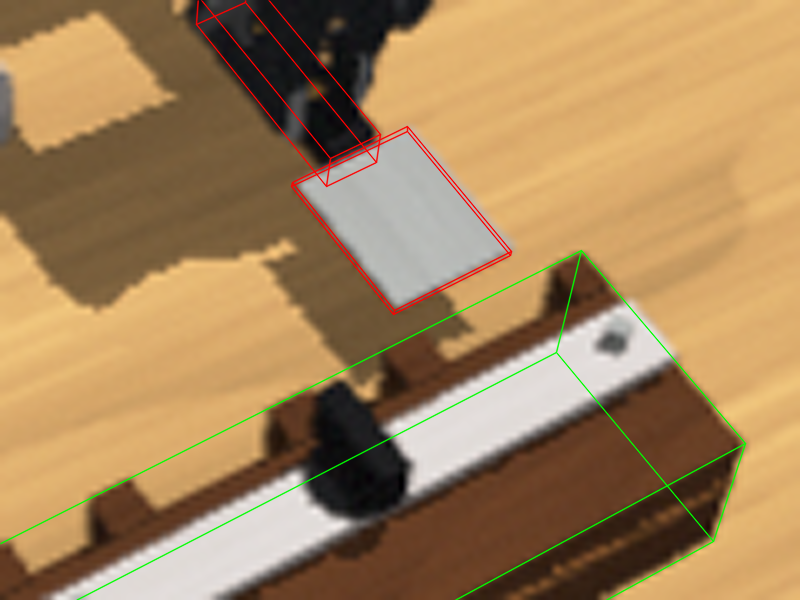

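View pics/w1_t.png

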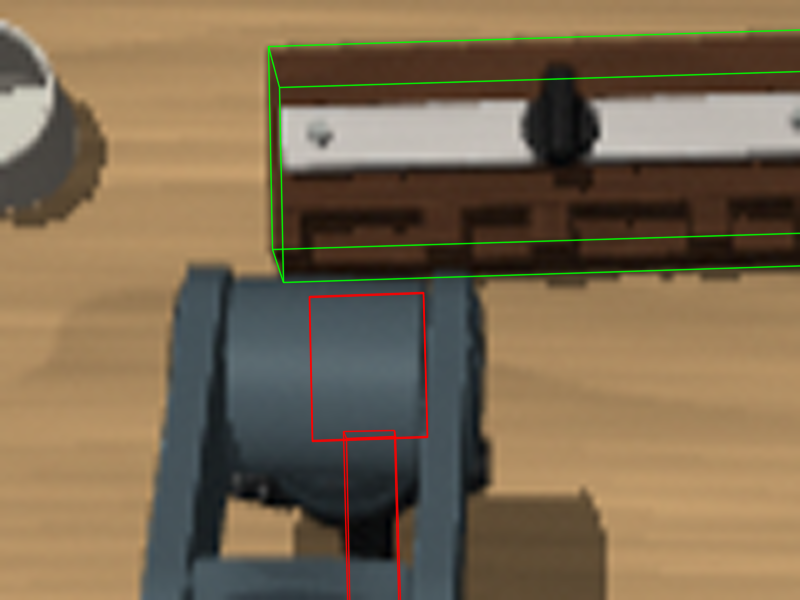

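```bash
cat >> h.py <<'E'
SL=[box(-.055,-.035,c-w,c+w,.041,.075) for c,w in((.105,.032),(.035,.018),(-.035,.032),(-.105,.018))]
E
python3 - <<'E'
from h import *
it=[(SL,[.665,.0205,.054],0,(0,255,0))]
view("top",it,[.61,.02,0.05],100,40,"sl_t.png")
view("scene",it,[.61,.02,0.05],120,90,"sl_s.png")
E
```

```text
(no output)
```

View pics/sl_t.png

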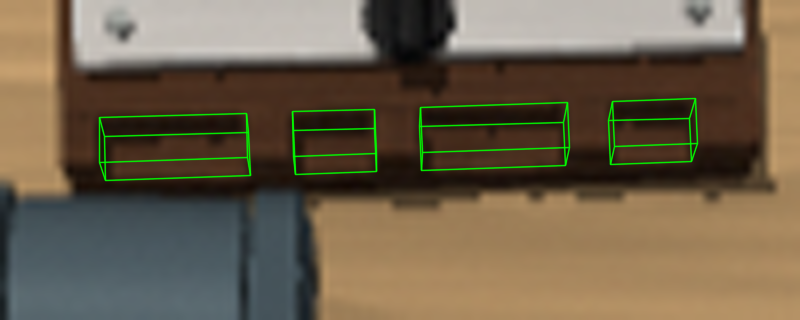

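View pics/sl_s.png

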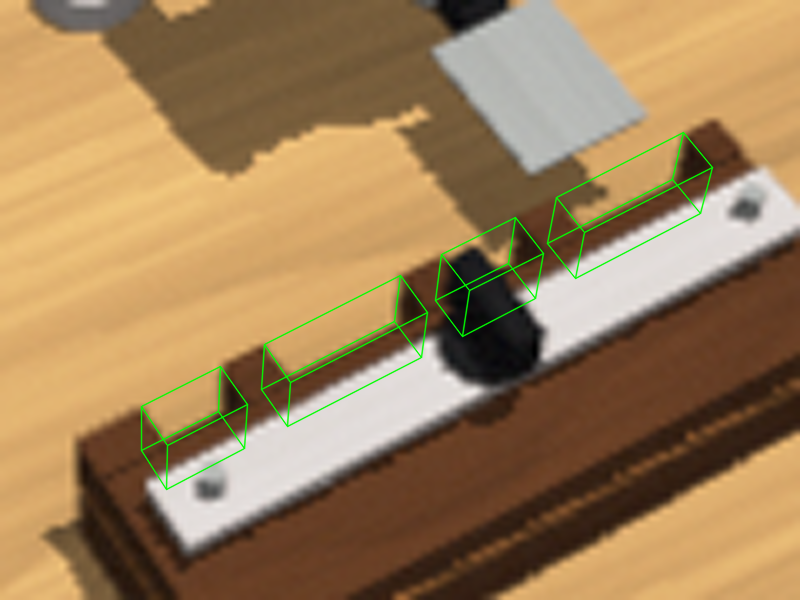

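```bash
python3 -m pendant '[0,-0.0004,-0.0139,0,0,0.1,0.0, 0.01,0.0005,0,0,0,0,0.0, 0.008,0.0004,0,0,0,0,0.0, 0.008,0.0004,0,0,0,0,0.0, 0.008,0.0004,0,0,0,0,0.0, 0.008,0.0004,0,0,0,0,0.0,0,0,0,0,0,0,0.0]'
python3 -c "
from h import *
st()"
```

```text
time_s: 13.12
eef_pos: [0.5191, 0.1174, 0.0415]
eef_rot: [-0.707, 0.707, 0.02, -0.02]
wrist_force: [-0.9, 0.0, -1.6]
opening: 0.285
t 13.12 pos [0.5191 0.1174 0.0415] jaw 93.23 fing [ 0.001 -0.    -1.   ] jawz -0.0 F [-0.9  0.  -1.6] T [-0.03 -0.01  0.01] open 24.3 q [-0.    0.34  1.84 -0.    0.96 -1.63]
```

```bash
python3 -m pendant '[0.008,0.0005,0,0,0,0,0.0, 0.008,0.0005,0,0,0,0,0.0, 0.008,0.0005,0,0,0,0,0.0, 0.008,0.0004,0,0,0,0,0.0, 0.008,0.0004,0,0,0,0,0.0,0.006,0.0003,0,0,0,0,0,0,0,0,0,0,0,0.0]'
python3 -c "
from h import *
st()"
```

```text
time_s: 14.0
eef_pos: [0.5647, 0.12, 0.0414]
eef_rot: [-0.707, 0.707, 0.02, -0.02]
wrist_force: [0.0, 0.5, -1.9]
opening: 0.285
t 14.0 pos [0.5647 0.12   0.0414] jaw 93.23 fing [ 0. -0. -1.] jawz -0.0 F [ 0.   0.5 -1.9] T [ 0.01 -0.06 -0.02] open 24.4 q [ 0.    0.42  1.72 -0.    0.99 -1.62]
```

```bash
python3 -m pendant '[0.004,0.0002,0,0,0,0,0.0, 0.003,0.0002,0,0,0,0,0.0, 0.002,0.0001,0,0,0,0,0.0,0.0015,0,0,0,0,0,0.0,0,0,0,0,0,0,0]'
python3 -c "
from h import *
st()"
```

```text
time_s: 14.62
eef_pos: [0.5735, 0.1205, 0.041]
eef_rot: [-0.707, 0.707, 0.019, -0.021]
wrist_force: [-5.2, 0.4, 1.2]
opening: 0.289
t 14.62 pos [0.5735 0.1205 0.041 ] jaw 93.24 fing [-0.003 -0.    -1.   ] jawz 0.0 F [-5.2  0.4  1.2] T [-0.07  0.83 -0.06] open 24.7 q [ 0.    0.44  1.7  -0.    1.   -1.62]
```

```bash
python3 -m pendant '[0,0,-0.001,0,0,0,0.0, 0,0,0,0,0,0,0.03, 0,0,0,0,0,0,0.045,0,0,0,0,0,0,0.045,0,0,0.03,0,0,0,0.045,-0.01,0,0.05,0,0,0,0.05,-0.05,-0.04,0.03,0,0,0,0.06,-0.03,-0.06,0,0,0,-7,0.06,0,-0.06,0,0,0,-8,0.06,0,-0.06,0,0,0,-8,0.06]'
python3 - <<'E'
from h import *
st()
y=.054;d=np.array([np.cos(y),np.sin(y)])
it=[(scraper(.06),[*(np.array([.6044,.1224])-.052*d),y],.045,(0,0,255)),(scraper(.032),[.4455,-.1426,-.365],.01,(0,0,255)),(scraper(.032),[.4539,-.3159,-.0316],.01,(0,0,255))]
view("scene",it,[.55,-.05,0],260,195,"w2_s.png")
view("scene",it[:1],[.58,.1,0.05],120,90,"w2_sz.png")
E
```

```text
time_s: 15.88
eef_pos: [0.4926, -0.0925, 0.1477]
eef_rot: [-0.696, 0.697, -0.122, 0.124]
wrist_force: [0.7, -0.3, -0.7]
opening: 0.703
t 15.88 pos [ 0.4926 -0.0925  0.1477] jaw 70.0 fing [ 0.002 -0.001 -1.   ] jawz -0.0 F [ 0.7 -0.3 -0.7] T [-0.05 -0.05  0.02] open 60.0 q [-0.42  0.11  1.87  0.    1.16 -1.64]
```

View pics/w2_s.png

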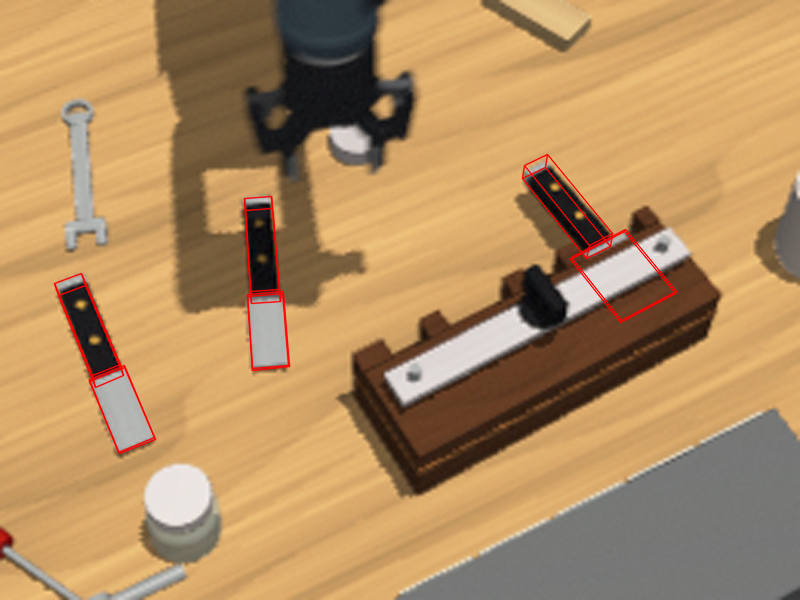

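View pics/w2_sz.png

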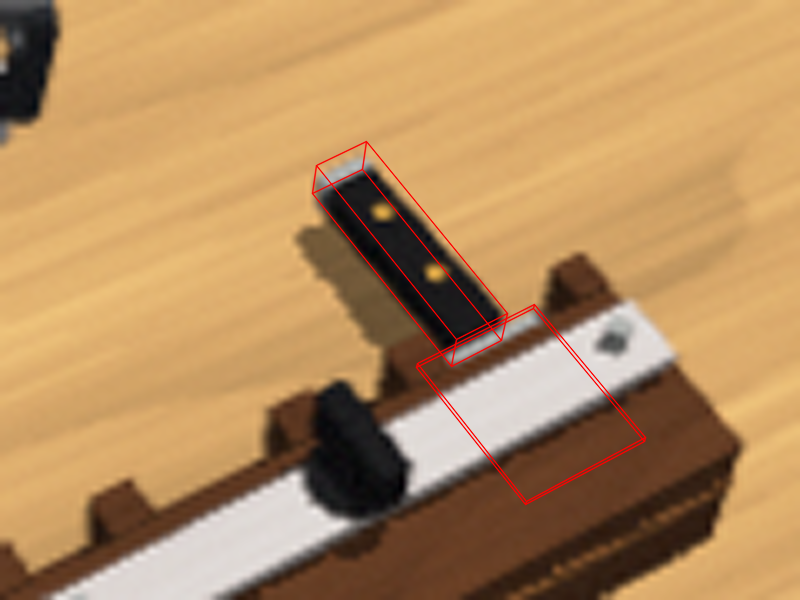

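```bash
python3 -m pendant '[-0.0142,-0.0286,-0.02,0,0,-0.9,0.06, -0.0142,-0.0286,-0.03,0,0,0,0.06, 0,0,-0.04,0,0,0,0.06, 0,0,0,0,0,0,0.06,0,0,0,0,0,0,0.06]'
python3 -c "
from h import *
st()"
```

```text
time_s: 16.6
eef_pos: [0.4651, -0.1477, 0.058]
eef_rot: [-0.696, 0.696, -0.126, 0.127]
wrist_force: [-0.2, 0.3, -1.0]
opening: 0.704
t 16.6 pos [ 0.4651 -0.1477  0.058 ] jaw 69.4 fing [ 0.001 -0.001 -1.   ] jawz -0.0 F [-0.2  0.3 -1. ] T [-0.02  0.01 -0.  ] open 60.1 q [-0.55  0.23  1.95  0.    0.96 -1.76]
```

```bash
python3 -m pendant '[-0.001,-0.002,-0.02,0,0,-0.3,0.06, 0,0,-0.02,0,0,0,0.06, 0,0,-0.0125,0,0,0,0.06, 0,0,0,0,0,0,0.06, 0,0,0,0,0,0,0.0, 0,0,0,0,0,0,0.0, 0,0,0,0,0,0,0.0, 0,0,0,0,0,0,0.0, 0,0,0,0,0,0,0.0]'
python3 -c "
from h import *
st()"
```

```text
time_s: 17.73
eef_pos: [0.4641, -0.1505, 0.0056]
eef_rot: [-0.695, 0.696, -0.128, 0.129]
wrist_force: [-0.5, 0.4, 5.6]
opening: 0.284
t 17.73 pos [ 0.4641 -0.1505  0.0056] jaw 69.04 fing [ 0.002 -0.001 -1.   ] jawz -0.0 F [-0.5  0.4  5.6] T [0.16 0.17 0.02] open 24.3 q [-0.56  0.33  1.96 -0.    0.85 -1.76]
```

```bash
python3 -m pendant '[0,0,0.01,0,0,0,0.0, 0,0,0.02,0,0,0,0.0, -0.01,0.03,0.03,0,0,4,0.0, 0,0.04,0,0,0,5,0.0, 0,0.04,0,0,0,5,0.0, 0,0.04,0,0,0,5,0.0, 0.01,0.03,-0.005,0,0,5,0, 0.014,0.016,-0.005,0,0,0,0.0, 0,0,0,0,0,0,0.0, 0,0,0,0,0,0,0.0]'
python3 - <<'E'
from h import *
st()
o=ctrl.get_obs()
p=o["eef_pos"]; y=.054; d=np.array([np.cos(y),np.sin(y)])
org=p[:2]-.0202*d
it=[(scraper(.032),[*org,y],p[2]+.0044,(0,0,255)),(SL,[.665,.0205,.054],0,(0,255,0))]
view("scene",it,[.58,.05,0.05],120,90,"n1_s.png")
E
```

```text
time_s: 18.98
eef_pos: [0.4768, 0.0457, 0.0545]
eef_rot: [-0.707, 0.707, 0.019, -0.019]
wrist_force: [-0.2, 0.5, -1.8]
opening: 0.288
t 18.98 pos [0.4768 0.0457 0.0545] jaw 93.04 fing [-0.001 -0.    -1.   ] jawz -0.0 F [-0.2  0.5 -1.8] T [ 0.03 -0.04 -0.03] open 24.6 q [-0.15  0.22  1.97 -0.    0.95 -1.78]
```

View pics/n1_s.png

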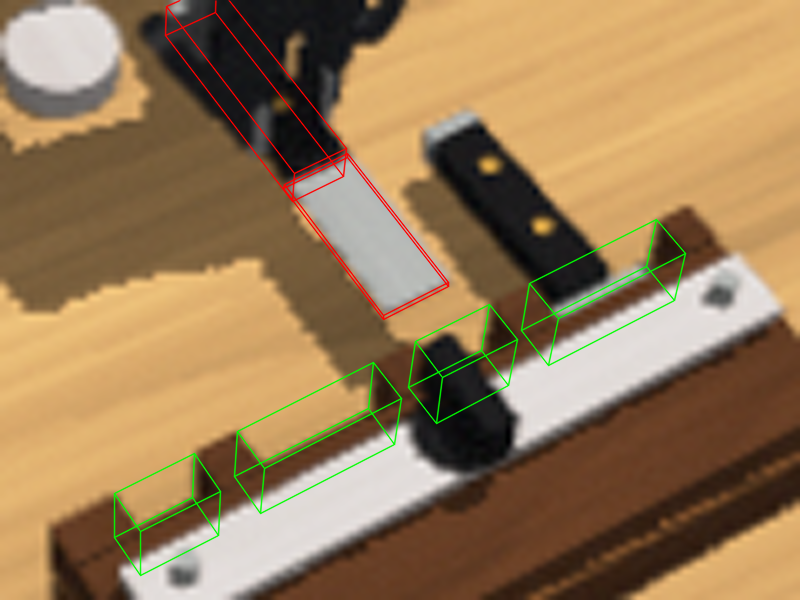

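```bash
python3 -m pendant '[0,-0.0003,-0.0139,0,0,0.1,0.0, 0.01,0.0005,0,0,0,0,0.0, 0.01,0.0006,0,0,0,0,0.0, 0.008,0.0004,0,0,0,0,0.0, 0.008,0.0004,0,0,0,0,0.0, 0.008,0.0004,0,0,0,0,0.0,0,0,0,0,0,0,0.0]'
python3 -c "
from h import *
st()"
```

```text
time_s: 19.9
eef_pos: [0.5219, 0.048, 0.0406]
eef_rot: [-0.707, 0.707, 0.02, -0.019]
wrist_force: [0.3, 0.6, -2.0]
opening: 0.287
t 19.9 pos [0.5219 0.048  0.0406] jaw 93.14 fing [ 0.001 -0.    -1.   ] jawz -0.0 F [ 0.3  0.6 -2. ] T [ 0.08 -0.04 -0.06] open 24.5 q [-0.13  0.33  1.86 -0.    0.95 -1.76]
```

```bash
python3 -m pendant '[0.008,0.0004,0,0,0,0,0.0, 0.008,0.0004,0,0,0,0,0.0, 0.008,0.0005,0,0,0,0,0.0, 0.008,0.0004,0,0,0,0,0.0, 0.008,0.0004,0,0,0,0,0.0,0.006,0.0003,0,0,0,0,0,0.003,0.0002,0,0,0,0,0,0.002,0.0001,0,0,0,0,0,0,0,0,0,0,0,0.0]'
python3 -c "
from h import *
st()"
```

```text
time_s: 21.02
eef_pos: [0.5722, 0.0507, 0.0405]
eef_rot: [0.707, -0.707, -0.019, 0.019]
wrist_force: [-0.4, 0.0, -1.9]
opening: 0.29
t 21.02 pos [0.5722 0.0507 0.0405] jaw 93.13 fing [-0.  0. -1.] jawz 0.0 F [-0.4  0.  -1.9] T [-0.06  0.01 -0.04] open 24.8 q [-0.12  0.42  1.73 -0.    0.99 -1.74]
```

```bash
python3 -m pendant '[0.003,0.0002,0,0,0,0,0.0, 0.0015,0.0001,0,0,0,0,0.0, 0.0015,0,0,0,0,0,0.0,0,0,0,0,0,0,0.0]'
python3 -c "
from h import *
st()"
```

```text
time_s: 21.52
eef_pos: [0.577, 0.0511, 0.0401]
eef_rot: [0.707, -0.707, -0.018, 0.02]
wrist_force: [-4.7, 0.4, 0.6]
opening: 0.287
t 21.52 pos [0.577  0.0511 0.0401] jaw 93.14 fing [-0.003  0.    -1.   ] jawz 0.0 F [-4.7  0.4  0.6] T [-0.03  0.79  0.  ] open 24.5 q [-0.12  0.43  1.72 -0.    1.   -1.74]
```

```bash
python3 -m pendant '[0,0,-0.001,0,0,0,0.0, 0,0,0,0,0,0,0.03, 0,0,0,0,0,0,0.045,0,0,0,0,0,0,0.045,0,0,0.03,0,0,0,0.045,-0.01,0,0.05,0,0,0,0.05,-0.03,-0.05,0.03,0,0,0,0.06,-0.03,-0.06,0,0,0,-1,0.06,-0.02,-0.06,0,0,0,-2,0.06,-0.01,-0.06,0,0,0,-2,0.06]'
python3 - <<'E'
from h import *
st()
y=.054;d=np.array([np.cos(y),np.sin(y)])
it=[(scraper(.06),[*(np.array([.6044,.1224])-.052*d),y],.045,(0,0,255)),(scraper(.032),[*(np.array([.6082,.0525])-.052*d),y],.045,(0,0,255)),(scraper(.032),[.4539,-.3159,-.0316],.01,(0,0,255))]
view("scene",it,[.55,-.05,0],260,195,"n2_s.png")
E
```

```text
time_s: 22.78
eef_pos: [0.4812, -0.1734, 0.1488]
eef_rot: [-0.707, 0.707, -0.011, 0.012]
wrist_force: [1.4, -0.0, -0.0]
opening: 0.703
t 22.77 pos [ 0.4812 -0.1734  0.1488] jaw 88.09 fing [ 0.001 -0.001 -1.   ] jawz -0.001 F [ 1.4 -0.  -0. ] T [-0.04 -0.05 -0.04] open 60.0 q [-0.58  0.13  1.84  0.    1.17 -2.12]
```

View pics/n2_s.png

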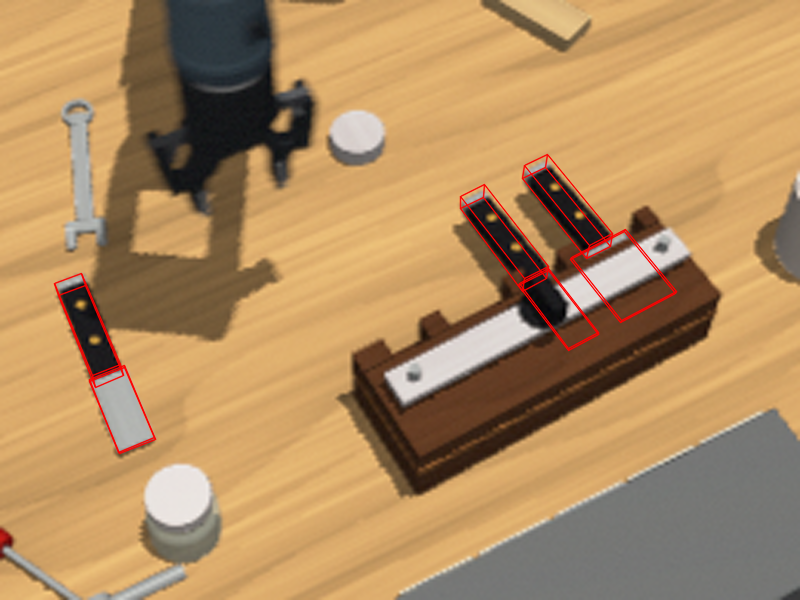

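```bash
python3 -m pendant '[-0.0023,-0.05,0,0,0,0,0.06, -0.0025,-0.05,-0.02,0,0,0,0.06, -0.0025,-0.0415,-0.03,0,0,0,0.06, 0,0,-0.04,0,0,0,0.06,0,0,0,0,0,0,0.06, 0,0,0,0,0,0,0.06]'
python3 -c "
from h import *
st()"
```

```text
time_s: 23.58
eef_pos: [0.4754, -0.3133, 0.0593]
eef_rot: [-0.707, 0.707, -0.011, 0.012]
wrist_force: [0.5, -0.2, 0.8]
opening: 0.708
t 23.57 pos [ 0.4754 -0.3133  0.0593] jaw 88.17 fing [ 0.001 -0.001 -1.   ] jawz -0.001 F [ 0.5 -0.2  0.8] T [-0.02 -0.02  0.04] open 60.5 q [-0.79  0.38  1.74  0.    1.02 -2.33]
```

```bash
python3 -m pendant '[-0.0015,-0.003,-0.02,0,0,0,0.06, 0,0,-0.02,0,0,0,0.06, 0,0,-0.0135,0,0,0,0.06, 0,0,0,0,0,0,0.06, 0,0,0,0,0,0,0.0, 0,0,0,0,0,0,0.0, 0,0,0,0,0,0,0.0, 0,0,0,0,0,0,0.0, 0,0,0,0,0,0,0.0]'
python3 -c "
from h import *
st()"
```

```text
time_s: 24.7
eef_pos: [0.4737, -0.3169, 0.0055]
eef_rot: [-0.707, 0.707, -0.011, 0.012]
wrist_force: [-0.1, 1.2, 6.5]
opening: 0.286
t 24.7 pos [ 0.4737 -0.3169  0.0055] jaw 88.13 fing [ 0.001 -0.001 -1.   ] jawz -0.001 F [-0.1  1.2  6.5] T [-0.03  0.05 -0.03] open 24.4 q [-0.8   0.47  1.75  0.    0.92 -2.34]
```

```bash
python3 -m pendant '[0,0,0.01,0,0,0,0.0, 0,0,0.02,0,0,0,0.0, 0,0.03,0.03,0,0,0,0.0, 0,0.04,0,0,0,1,0.0, 0,0.04,0,0,0,1,0.0, 0,0.04,0,0,0,1,0.0, 0.006,0.04,-0.005,0,0,1,0, 0.006,0.033,-0.005,0,0,1,0.0, 0,0,0,0,0,0,0.0, 0,0,0,0,0,0,0.0]'
python3 - <<'E'
from h import *
st()
o=ctrl.get_obs()
p=o["eef_pos"]; y=.054; d=np.array([np.cos(y),np.sin(y)])
org=p[:2]-.0198*d
it=[(scraper(.032),[*org,y],p[2]+.0045,(0,0,255)),(SL,[.665,.0205,.054],0,(0,255,0))]
view("scene",it,[.58,-.05,0.05],120,90,"m1_s.png")
E
```

```text
time_s: 25.95
eef_pos: [0.4856, -0.0938, 0.0555]
eef_rot: [-0.707, 0.707, 0.02, -0.019]
wrist_force: [0.7, -0.4, -1.6]
opening: 0.291
t 25.95 pos [ 0.4856 -0.0938  0.0555] jaw 93.15 fing [ 0.001 -0.001 -1.   ] jawz -0.001 F [ 0.7 -0.4 -1.6] T [-0.04  0.01 -0.06] open 24.8 q [-0.43  0.25  1.93 -0.    0.96 -2.06]
```

View pics/m1_s.png

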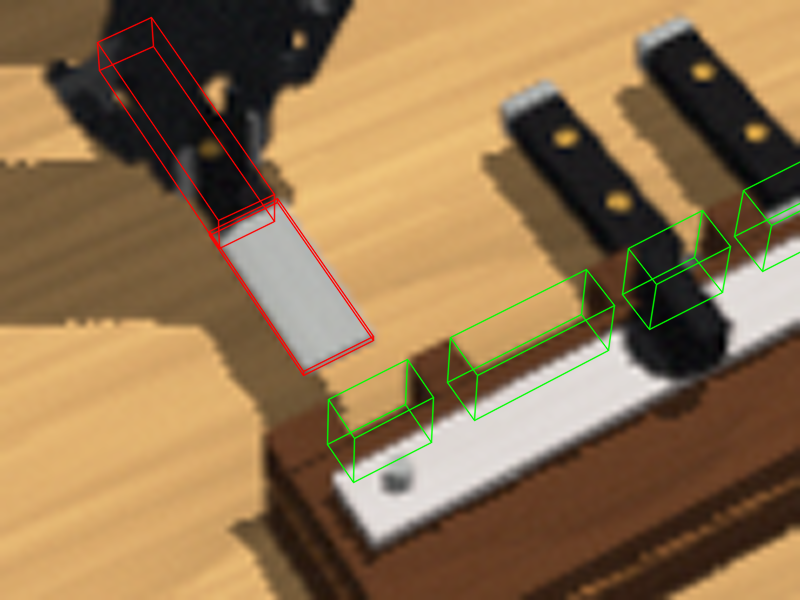

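```bash
python3 -m pendant '[0,-0.0004,-0.015,0,0,0,0.0, 0.01,0.0005,0,0,0,0,0.0, 0.01,0.0006,0,0,0,0,0.0, 0.008,0.0004,0,0,0,0,0.0, 0.008,0.0004,0,0,0,0,0.0, 0.008,0.0004,0,0,0,0,0.0,0,0,0,0,0,0,0.0]'
python3 -c "
from h import *
st()"
```

```text
time_s: 26.88
eef_pos: [0.5298, -0.0914, 0.0397]
eef_rot: [-0.707, 0.707, 0.02, -0.019]
wrist_force: [-0.2, -0.9, -0.9]
opening: 0.287
t 26.88 pos [ 0.5298 -0.0914  0.0397] jaw 93.15 fing [ 0.001 -0.    -1.   ] jawz -0.0 F [-0.2 -0.9 -0.9] T [-0.02  0.04  0.03] open 24.5 q [-0.39  0.36  1.83  0.    0.96 -2.02]
```

```bash
python3 -m pendant '[0.008,0.0002,0.0006,0,0,0,0.0, 0.008,0.0003,0,0,0,0,0.0, 0.008,0.0004,0,0,0,0,0.0, 0.008,0.0004,0,0,0,0,0.0, 0.008,0.0004,0,0,0,0,0.0,0.006,0.0003,0,0,0,0,0,0.003,0.0002,0,0,0,0,0,0,0,0,0,0,0,0.0]'
python3 -c "
from h import *
st()"
```

```text
time_s: 27.88
eef_pos: [0.5782, -0.0892, 0.0401]
eef_rot: [0.707, -0.707, -0.019, 0.019]
wrist_force: [0.8, -0.3, -1.4]
opening: 0.288
t 27.88 pos [ 0.5782 -0.0892  0.0401] jaw 93.14 fing [-0.  0. -1.] jawz 0.0 F [ 0.8 -0.3 -1.4] T [-0.02 -0.01 -0.02] open 24.6 q [-0.36  0.44  1.7  -0.    1.   -1.98]
```

```bash
python3 -m pendant '[0.003,0.0002,0,0,0,0,0.0, 0.0015,0.0001,0,0,0,0,0.0, 0.002,0,0,0,0,0,0.0,0.001,0,0,0,0,0,0.0,0,0,0,0,0,0,0.0]'
python3 -c "
from h import *
st()"
```

```text
time_s: 28.5
eef_pos: [0.5832, -0.0889, 0.0396]
eef_rot: [0.707, -0.707, -0.017, 0.021]
wrist_force: [-8.4, -0.4, 3.3]
opening: 0.284
t 28.5 pos [ 0.5832 -0.0889  0.0396] jaw 93.15 fing [-0.006  0.001 -1.   ] jawz 0.001 F [-8.4 -0.4  3.3] T [-0.21  1.41  0.04] open 24.2 q [-0.35  0.45  1.68 -0.    1.01 -1.98]
```

```bash
python3 -m pendant '[-0.001,0,-0.001,0,0,0,0.0, 0,0,0,0,0,0,0.03, 0,0,0,0,0,0,0.045,0,0,0,0,0,0,0.045,0,0,0.03,0,0,0,0.045,-0.01,0,0.05,0,0,0,0.04,0,-0.05,0.05,0,0,0,0.04,0,-0.05,0.05,0,0,0,0.04,0,0,0,0,0,0,0.04]'
python3 - <<'E'
from h import *
st()
y=.054;d=np.array([np.cos(y),np.sin(y)])
it=[(scraper(w),[*(np.array(m)-.052*d),y],.043,(0,0,255)) for w,m in((.06,[.6044,.1224]),(.032,[.6082,.0525]),(.032,[.6158,-.0873]))]
view("scene",it,[.6,0.02,0.05],140,105,"f1_s.png")
view("top",it,[.6,0.02,0.05],120,90,"f1_t.png")
E
```

```text
time_s: 29.62
eef_pos: [0.5771, -0.1816, 0.2129]
eef_rot: [-0.705, 0.709, 0.021, -0.015]
wrist_force: [-0.1, -0.1, -0.3]
opening: 0.467
t 29.62 pos [ 0.5771 -0.1816  0.2129] jaw 92.93 fing [ 0.009 -0.005 -1.   ] jawz -0.006 F [-0.1 -0.1 -0.3] T [-0.    0.02 -0.02] open 39.9 q [-0.5   0.26  1.56 -0.    1.32 -2.12]
```

View pics/f1_s.png

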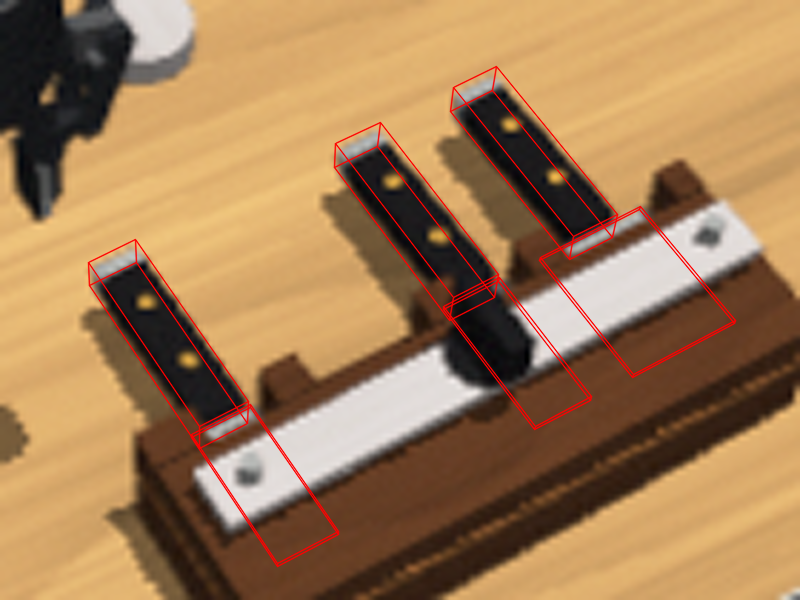

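View pics/f1_t.png

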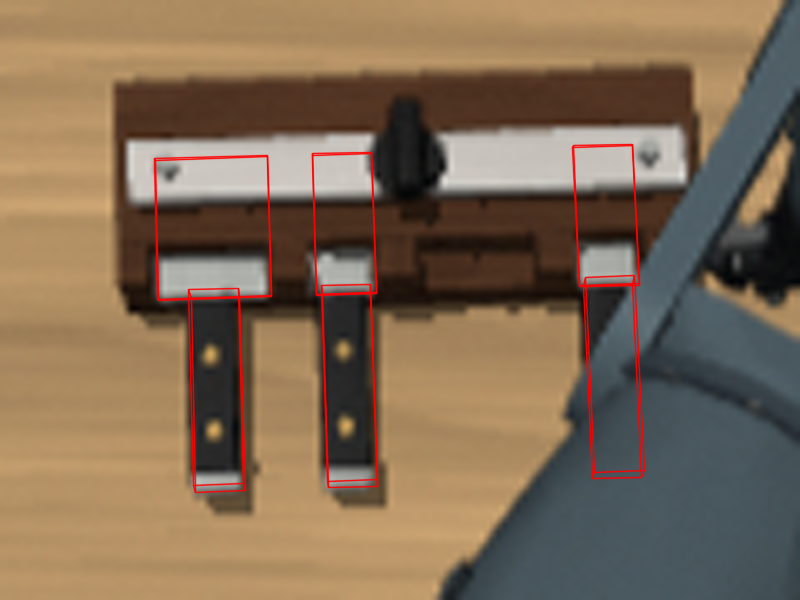

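```bash
python3 -m pendant '[0.02,0.04,0,0,0,0,0.04, 0.02,0.04,0,0,0,0,0.04, 0.02,0.04,0,0,0,0.3,0.04, 0.02,0.04,0,0,0,0.3,0.04, 0.0075,0.0415,0,0,0,0,0.04,0,0,0,0,0,0,0.04,0,0,0,0,0,0,0.04]'
python3 -c "
from h import *
st()"
```

```text
time_s: 30.6
eef_pos: [0.661, 0.025, 0.2059]
eef_rot: [0.707, -0.707, -0.023, 0.025]
wrist_force: [-0.5, -1.3, -0.2]
opening: 0.468
t 30.6 pos [0.661  0.025  0.2059] jaw 93.82 fing [-0.003  0.    -1.   ] jawz 0.0 F [-0.5 -1.3 -0.2] T [-0.04  0.03  0.04] open 40.0 q [-0.14  0.39  1.39 -0.    1.36 -1.78]
```

```bash
python3 -m pendant '[0.0035,-0.005,-0.02,0,0,0,0.04, 0,0,-0.02,0,0,0,0.04, 0,0,-0.02,0,0,0,0.04,0,0,0,0,0,0,0.04,0,0,0,0,0,0,0.04]'
python3 -c "
from h import *
st()"
```

```text
time_s: 31.22
eef_pos: [0.6658, 0.019, 0.1477]
eef_rot: [-0.707, 0.707, 0.023, -0.023]
wrist_force: [0.6, 0.5, 0.6]
opening: 0.47
t 31.23 pos [0.6658 0.019  0.1477] jaw 93.72 fing [ 0. -0. -1.] jawz -0.0 F [0.6 0.5 0.6] T [ 0.01 -0.02 -0.03] open 40.1 q [-0.15  0.46  1.43 -0.    1.26 -1.78]
```

```bash
python3 -m pendant '[-0.001,0.0013,-0.015,0,0,0,0.04, 0,0,-0.015,0,0,0,0.04, 0,0,-0.0067,0,0,0,0.04,0,0,0,0,0,0,0.04,0,0,0,0,0,0,0,0,0,0,0,0,0,0,0,0,0,0,0,0,0,0,0,0,0,0,0,0,0,0,0,0,0,0,0]'
python3 -c "
from h import *
st()"
```

```text
time_s: 32.35
eef_pos: [0.6651, 0.0197, 0.1116]
eef_rot: [-0.706, 0.707, 0.023, -0.022]
wrist_force: [-1.0, -5.2, 2.4]
opening: 0.173
t 32.35 pos [0.6651 0.0197 0.1116] jaw 93.71 fing [ 0.001 -0.001 -1.   ] jawz -0.001 F [-1.  -5.2  2.4] T [-0.79  0.12 -0.23] open 14.7 q [-0.15  0.49  1.45 -0.    1.19 -1.78]
```

Gripped. Now press down.

```bash
python3 -m pendant '[0,0,-0.002,0,0,0,0, 0,0,-0.002,0,0,0,0, 0,0,-0.002,0,0,0,0,0,0,-0.002,0,0,0,0,0,0,-0.001,0,0,0,0,0,0,-0.001,0,0,0,0,0,0,0,0,0,0,0,0,0,0,0,0,0,0]'
python3 -c "
from h import *
st()"
```

```text
time_s: 33.35
eef_pos: [0.6652, 0.0197, 0.1036]
eef_rot: [-0.706, 0.707, 0.023, -0.022]
wrist_force: [-6.8, -5.1, 13.5]
opening: 0.176
t 33.35 pos [0.6652 0.0197 0.1036] jaw 93.72 fing [ 0.002 -0.001 -1.   ] jawz -0.001 F [-6.8 -5.1 13.5] T [-0.67  1.06 -0.19] open 15.1 q [-0.15  0.5   1.46 -0.    1.18 -1.78]
```

```bash
python3 -m pendant '[0,0,0,0,0,-8,0, 0,0,0,0,0,-8,0, 0,0,0,0,0,-8,0, 0,0,0,0,0,-8,0, 0,0,0,0,0,-8,0, 0,0,0,0,0,-8,0, 0,0,0,0,0,-8,0, 0,0,0,0,0,-8,0, 0,0,0,0,0,-8,0, 0,0,0,0,0,-8,0, 0,0,0,0,0,-6,0, 0,0,0,0,0,0,0]'
python3 -c "
from h import *
st()"
```

```text
time_s: 34.85
eef_pos: [0.6655, 0.0199, 0.1036]
eef_rot: [0.533, -0.532, 0.464, -0.466]
wrist_force: [-5.9, -3.9, 12.9]
opening: 0.171
t 34.85 pos [0.6655 0.0199 0.1036] jaw 7.68 fing [ 0.002 -0.001 -1.   ] jawz 0.002 F [-5.9 -3.9 12.9] T [-0.73  0.76  0.04] open 14.6 q [-0.15  0.5   1.46 -0.    1.18 -0.28]
```

```bash
python3 -m pendant '[0,0,0,0,0,-3,0, 0,0,0,0,0,-3,0, 0,0,0,0,0,0,0,0,0,0,0,0,0,0]'
python3 -c "
from h import *
st()"
```

```text
time_s: 35.35
eef_pos: [0.6656, 0.0199, 0.1036]
eef_rot: [0.508, -0.508, 0.491, -0.493]
wrist_force: [-5.1, -5.5, 12.8]
opening: 0.172
t 35.35 pos [0.6656 0.0199 0.1036] jaw 1.85 fing [ 0.002 -0.002 -1.   ] jawz 0.002 F [-5.1 -5.5 12.8] T [-0.77  0.72  0.67] open 14.7 q [-0.15  0.5   1.46 -0.    1.18 -0.18]
```

```bash
python3 -m pendant '[0,0,0,0,0,0,0, 0,0,0,0,0,0,0.03, 0,0,0,0,0,0,0.04,0,0,0,0,0,0,0.04,0,0,0.02,0,0,0,0.04,0,0,0.04,0,0,0,0.04,0,0,0.05,0,0,0,0.04,-0.02,-0.05,0.03,0,0,0,0.04,-0.03,-0.05,0,0,0,0,0.04,-0.04,-0.05,0,0,0,0,0.04,-0.04,-0.05,0,0,0,0,0.04,0,0,0,0,0,0,0.04]'
python3 - <<'E'
from h import *
st()
y=.054;d=np.array([np.cos(y),np.sin(y)])
it=[(scraper(w),[*(np.array(m)-.052*d),y],.043,(0,0,255)) for w,m in((.06,[.6044,.1224]),(.032,[.6082,.0525]),(.032,[.6158,-.0873]))]
view("scene",it,[.6,0.02,0.05],140,105,"g1_s.png")
view("top",it,[.6,0.02,0.05],120,90,"g1_t.png")
view("top",[],[.3,0.02,0.05],512,384,"g1_full.png")
E
```

```text
time_s: 36.85
eef_pos: [0.5347, -0.1805, 0.2426]
eef_rot: [-0.506, 0.506, -0.493, 0.494]
wrist_force: [0.8, 0.9, 0.5]
opening: 0.469
t 36.85 pos [ 0.5347 -0.1805  0.2426] jaw 1.42 fing [ 0.001 -0.002 -1.   ] jawz 0.001 F [0.8 0.9 0.5] T [-0.01 -0.02 -0.  ] open 40.1 q [-0.54  0.15  1.62 -0.    1.37 -0.56]
```

View pics/g1_s.png

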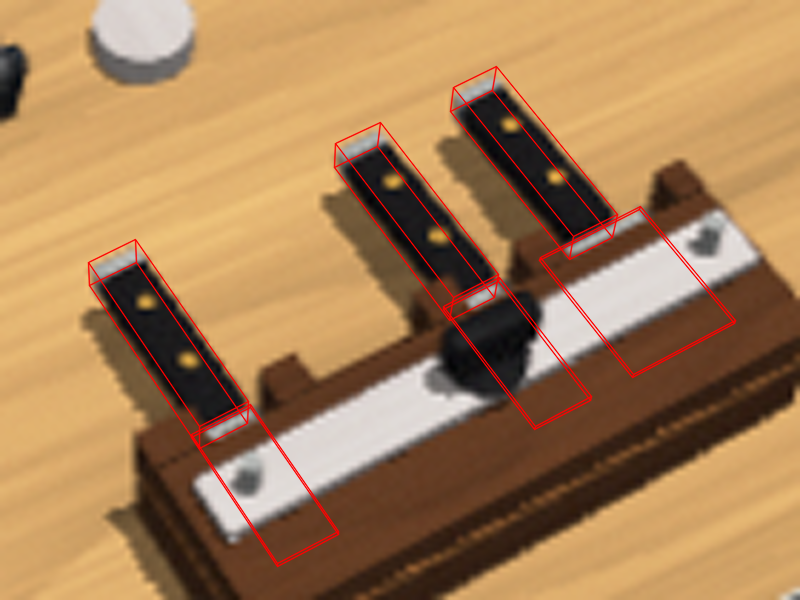

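View pics/g1_t.png

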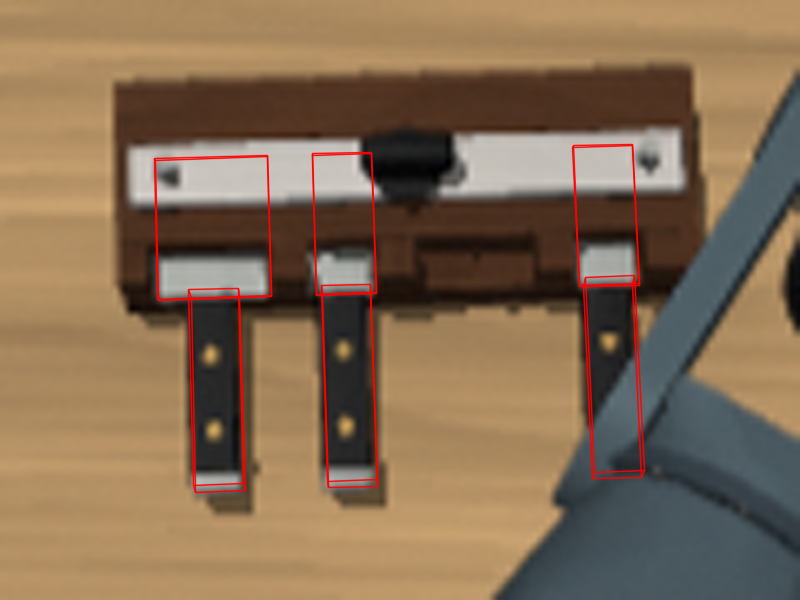

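View pics/g1_full.png

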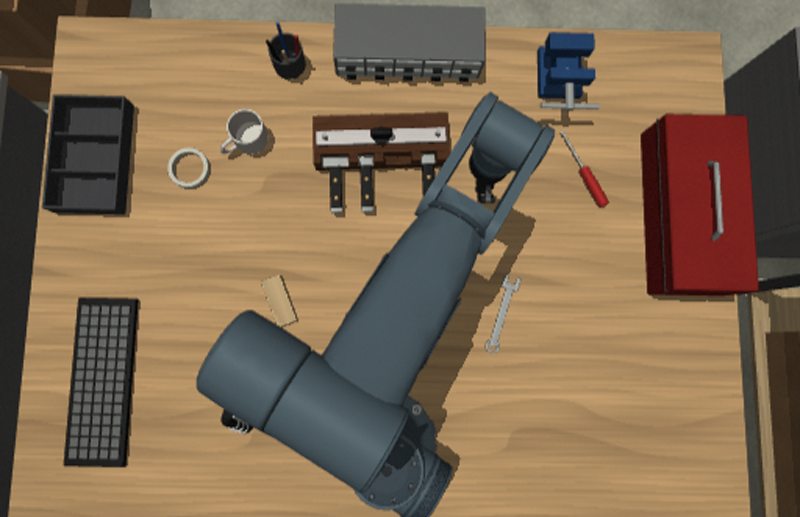

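```bash
python3 -c "
from h import *
st(); print(ctrl.hand_in())"
```

```text
t 37.0 pos [ 0.5371 -0.1769  0.2421] jaw 1.72 fing [ 0.002 -0.    -1.   ] jawz 0.002 F [ 0.1 -0.8 -0. ] T [-0.04 -0.01  0.03] open 40.0 q [-0.53  0.15  1.62  0.    1.37 -0.56]
the job is handed in; nothing more can be done
None
```

The job is done and handed in at about 37 s on the robot's clock; it reported no verdict.

**What I did**
- I turned the knob counter-clockwise to its stop and lifted it the full 8 mm.
- Three scrapers were on the bench, one wide and two narrow. I slid the wide one into slot_wide0 and the narrow ones into slot_narrow0 and slot_narrow1. Each went in until its handle met the rack, felt as 5 to 8 N of push-back.
- I then pressed the knob down 8 mm to its stop. After that I turned it clockwise until it resisted at its stop.

**Last checks**
- **Scrapers:** in the final pictures all three match the computed home position to within about 2 mm. The handles sag slightly, as expected in slots 8 mm high. In the top view the arm partly hid the scraper in slot_narrow1; the scene view showed it home.
- **Clamp and knob:** the clamp bar is down and the knob's bar lies across the rack. I judged this from the pictures and the forces, since I had no direct reading of those joints.
- **Bystanders:** the mug, tape, offcut, screwdriver and spanner look unmoved in the final top picture, and the tin in the final scene close-up. The arm hid the jar in that picture. It was in place in an earlier one, and the arm did not touch anything near it.
- **Robot:** the gripper was empty and clear of everything at hand-in. No check failed or disagreed.

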